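Load the bottle mixer, close its cover and start it

TASK

Get the reagent bottles that wait on the light blue mat mixing in the bench mixer: slide the mixer's amber cover open, stand every small white reagent bottle (blue or red cap) upright in a cell of the compartment, one to a cell in any cells, and slide the cover fully shut. Only then press the green start button fully down and let it spring back up. Leave all the other things on the bench where they are.

Things in the scene. Friction and masses are not known exactly. Their poses are not given: they have to be found in the camera images.
- mixer: Bench bottle mixer, fixed, 262 mm (its x) by 455 mm (its y, from -290 to 165 mm). Origin: on the table under the centre of its divided compartment; z up. Beyond the compartment at -y, after a gap, stands the white motor housing (y = -117 to -287 mm, up to z = 111 mm); at +y the blue console (y = 84 to 162 mm, top at z = 46 mm) with a display and the green start button at x = -60, y = 125 mm.
- compartment (a point): Centre of the floor of the mixer's white compartment, 20 mm above the table; axes parallel to the mixer's. 3 cells along x by 2 along y: centres at x = -79, 0, +79 mm, y = -39.5, +39.5 mm, each 74 x 74 mm inside. Walls and dividers are 5 mm thick and rise 35 mm above the cell floor; outside 242 x 163 mm.
- cover (a joint): Amber clear cover: flat plate 262 x 170 mm, z = 125 to 131 mm above the table, with 6 mm side skirts at mixer x = -127 and 127 mm, ends open; slides level along the mixer's y. In m: 0 = fully shut over the compartment; grows as it slides to the mixer's -y over the motor housing; 0.2 = fully open (stop), all cells free. Starts shut or partly open; slides at about 2 N, stays where left.
- handle (a point): Top centre of the cover's black upright handle bar: 90 mm long along the mixer's x, 12 mm thick along its y, 34 mm high (from z = 131 to 165 mm). With the cover shut it stands at mixer x = 0, y = -40 mm and moves with the cover. Best pinched from above across its thickness. Axes parallel to the mixer's.
- start (a joint): Travel of the green spring start button, in m: 0 = up, 0.008 = fully down. It moves straight down, takes about 6 N to hold fully down and springs back up when let go.
- start_top (a point): Centre of the top face of the green round start button (36 mm across, in a black collar of 52 mm), 66 mm above the table when up.
- bottle1: White reagent bottle with a blue cap, 90 mm high, 130 g or so: body 46 mm across up to 46 mm, shoulder, then the cap, 34 mm across from 54 to 90 mm. Origin: centre of its underside, z up along the bottle. Starts upright on the light blue mat. May be absent (None from the start).
- bottle2: White reagent bottle with a red cap, 90 mm high, 130 g or so: body 46 mm across up to 46 mm, shoulder, then the cap, 34 mm across from 54 to 90 mm. Origin: centre of its underside, z up along the bottle. Starts upright on the light blue mat. May be absent (None from the start).
- bottle3: White reagent bottle with a blue cap, 90 mm high, 130 g or so: body 46 mm across up to 46 mm, shoulder, then the cap, 34 mm across from 54 to 90 mm. Origin: centre of its underside, z up along the bottle. Starts upright on the light blue mat. May be absent (None from the start).
- bottle4: White reagent bottle with a red cap, 90 mm high, 130 g or so: body 46 mm across up to 46 mm, shoulder, then the cap, 34 mm across from 54 to 90 mm. Origin: centre of its underside, z up along the bottle. Starts upright on the light blue mat. May be absent (None from the start).
- bottle5: White reagent bottle with a blue cap, 90 mm high, 130 g or so: body 46 mm across up to 46 mm, shoulder, then the cap, 34 mm across from 54 to 90 mm. Origin: centre of its underside, z up along the bottle. Starts upright on the light blue mat. May be absent (None from the start).
- timer: Bystander, to be left where it is: white kitchen-type lab timer, 70 x 60 x 22 mm, lying flat. Origin: centre of its underside.
- amber: Bystander, to be left where it is: brown glass bottle, 60 mm across, 115 mm high. Origin: centre of its underside.
- jar: Bystander, to be left where it is: squat amber glass jar with a white cap, 70 mm across, 100 mm high. Origin: centre of its underside.
- tipbox: Bystander, to be left where it is: blue pipette-tip box, 120 x 80 x 55 mm. Origin: centre of its underside.
Mind the look-alikes: they are no part of the job. What is shaped like the bottle1 but purple is not meant.

How it is judged:
By the outcome, as a careful person would: the job done as asked, in the order asked, and still so for the second after the job is handed in, with the robot touching nothing.
Of bottle1, bottle2, bottle3, bottle4, bottle5 only 3 to 5 are there at a start; the rules pass over those that are not, and their reading is None.
At some moment in a run one of bottle1, bottle2, bottle3, bottle4, bottle5 may be knocked a few centimetres aside while the robot is not near it.
It also fails if it takes over 210 s, if anything falls off the work surface, if the arm or the gripper's body presses on something with over 40 N, if the wrist force passes 120 N, or if a joint passes its speed limit or range.

ROBOT

A 6-joint arm with a two-finger parallel gripper is mounted at the origin on the work surface. World frame = base frame: x ahead of the robot, y to its left, z up, the work surface at z = 0. Lengths are in m, angles in rad, forces in N, time in s.
With the tool pointing down it reaches from about 0.275 to 0.75 m from the base axis. Payload 10.2 kg.
Tool frame: the origin (TCP) lies on the mounting face of the last link; the fingertips stand 173 mm ahead of it and the grasp point (between the pads) lies 155 mm ahead of it; x points along the fingers, y is the direction in which the jaws open and shut, and the axes are right-handed (so a half turn about x gives the same grasp; the last joint's range is limited). The gripper opens to 85 mm and grips with 20 to 120 N. Pads are 22 mm wide; open, the fingers measure 114 mm over their backs; the gripper's body (76 mm by 85 mm) begins 54 mm behind the grasp point. The pads swing forward as they close: fully open they stand 13 mm farther back than shut.
Start: joints at [-1.562, 0.313, 1.498, -0, 1.331, -0.223], TCP at [0.121, -0.511, 0.405] pointing down, gripper open.
Joint ranges: [-2.94, 2.94], [-0.97, 2.17], [0.19, 2.56], [-1.23, 4.37], [0.02, 3.11], [-2.88, 2.88]. Speed limits (rad/s): [2.39, 2.39, 3.01, 3.14, 3.14, 3.14].

INTERFACE

Orientations are given as a rotation vector (axis times angle).
In Python, from plant import readout, imaging, ticket gives the robot as it stands.
- The arm moves only by the tool apply_moves, never from a script. Its argument "targets" is a list of rows, each an object of numbers: "dx", "dy", "dz": the shift along the tool's x, y, z in cm; "ax", "ay", "az": the turn, a rotation vector about the tool's x, y, z in rad. A call has 1 to 8 rows; each row is the pose to reach, as a shift and turn from the pose commanded when the call began, along the tool's axes at that moment; what a row does not reach only later rows make up. A row lasts 1/12 s, in which the tool goes at most 41.7 mm and 7.16 degrees, less where a joint would pass 70% of its speed; a pose out of reach is approached as far as the arm can. A call with a gripper value outside its range is refused whole. "gripper" is the closure in counts, from 0 (fully open) to 255 (shut), set as the call begins (left out, the last holds). The fingers move at their own pace and stop on an object; the grip force is fixed at half the most. Time passes only in rows, so rows that repeat a pose let the fingers close. It gives the time, the measured TCP pose, the force and the opening at its end, in the units of the state.
- readout.observe(): the state, without advancing time (a new reading comes with each control period).
- imaging.read_camera(name): name is "side" or "top" or "wrist"; returns the picture (480x640x3 uint8, blue, green, red); there is no depth.
- imaging.camera_params(name): a dict with "intrinsics" (3x3 intrinsics, pixels), "R" (3x3) and "t" (3): a world point X has camera coordinates R X + t. Camera axes: x right, y down, z forward; pixel columns grow to the right and rows downward; lengths in m; the calibration is good to about 2 mm. A picture is of the moment at which its call begins: read the wrist's pose just before it. camera_params takes no time and is no camera call; for the wrist camera it gives the pose at the moment of the call.
- ticket.finish_job(): hands the job in, once; it reports no verdict.
The state is a dict: "time": time; "qpos": joint angles; "joint_vel": joint speeds; "joint_efforts": joint torques, N m; "tool_pos": TCP position; "tcp_rot": TCP orientation; "contact_force": force on the tool from outside, world axes, zero at the start; "ft_torque": the same for the moment, N m; "width": finger opening in m.
Only numpy, scipy, OpenCV 4.12 (cv2) and the standard library are available. Lean on these libraries where they do the work, as an engineer would, in place of code of your own. Each camera call takes 0.05 s, during which the arm holds its last target.

## Working session

There is one attempt and no reset: what is moved stays moved. The work goes in short steps, Python scripts to look and compute and a tool call to move; the robot and the scene stay as the last step left them, time stands still between calls to the robot, and variables do not carry over. Pictures are saved under pics/ and viewed, and the job is handed in when it is done.

Besides the shell and the picture viewer there is one more tool, called after "Emit:" as name(argument=value, ...) on one line, values as JSON. apply_moves: Moves the arm, as the interface text tells. Its arguments: {"type":"object","properties":{"targets":{"type":"array"},"gripper":{"type":"number"}},"required":["targets"]}

```bash
mkdir -p pics; ls
python3 - <<'E'
from plant import readout, imaging
import cv2
print(readout.observe())
for n in("top","side","wrist"):
    p=imaging.camera_params(n); print(n,p)
    cv2.imwrite(f"pics/{n}0.png",imaging.read_camera(n))
E
```

```text
pics
{'time': 0.0, 'qpos': array([-1.56241029e+00,  3.13474112e-01,  1.49845783e+00, -7.30585488e-07,
        1.33097324e+00, -2.23359142e-01]), 'joint_vel': array([-0.00045882, -0.00130377,  0.00038886, -0.00229675,  0.00137925,
        0.00148934]), 'joint_efforts': array([-1.17321291e-03, -4.12266076e+01, -2.59742707e+01, -2.53103326e-04,
        4.09654036e-03, -1.47495217e-05]), 'tool_pos': array([ 0.12058878, -0.51092663,  0.40411477]), 'tcp_rot': array([ 2.09932361,  0.24571057, -2.09902752]), 'contact_force': array([-0.02495555, -0.33629821,  0.57750641]), 'ft_torque': array([ 0.01952758,  0.00130437, -0.00682988]), 'width': 0.08494794244280748}
top {'intrinsics': array([[463.98032955,   0.        , 323.15638343],
       [  0.        , 463.98032955, 242.71606072],
       [  0.        ,   0.        ,   1.        ]]), 'R': array([[ 0.01307466, -0.99958549,  0.02564957],
       [-0.99478855, -0.01559743, -0.10075944],
       [ 0.10111774, -0.0241985 , -0.99458013]]), 't': array([0.12864724, 0.46683565, 0.877412  ])}
side {'intrinsics': array([[613.63148983,   0.        , 328.25246106],
       [  0.        , 613.63148983, 243.8357145 ],
       [  0.        ,   0.        ,   1.        ]]), 'R': array([[-0.92607449, -0.37709888, -0.01350854],
       [-0.23762753,  0.61062375, -0.75542822],
       [ 0.29311977, -0.6963728 , -0.65509215]]), 't': array([0.48039289, 0.10452594, 1.34346964])}
wrist {'intrinsics': array([[430.9933827 ,   0.        , 313.70181618],
       [  0.        , 430.9933827 , 244.02225819],
       [  0.        ,   0.        ,   1.        ]]), 'R': array([[ 2.29470668e-01, -9.73315124e-01, -9.39525901e-04],
       [-9.21467858e-01, -2.17557700e-01,  3.21816150e-01],
       [-3.13432927e-01, -7.29816240e-02, -9.46801712e-01]]), 't': array([-0.5253974 , -0.04010428,  0.38026949])}
```

View pics/top0.png

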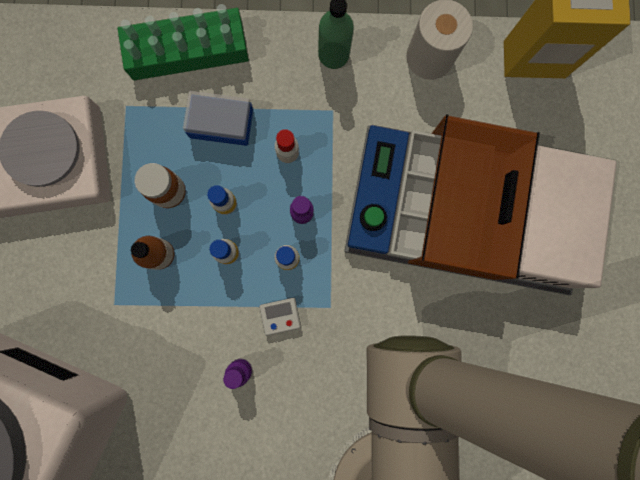

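View pics/side0.png

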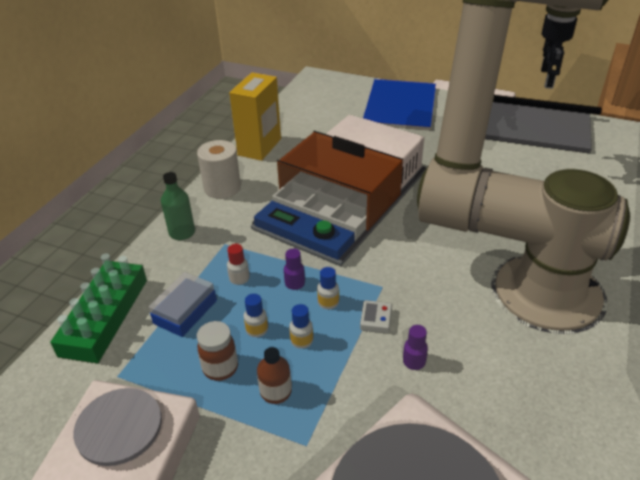

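View pics/wrist0.png

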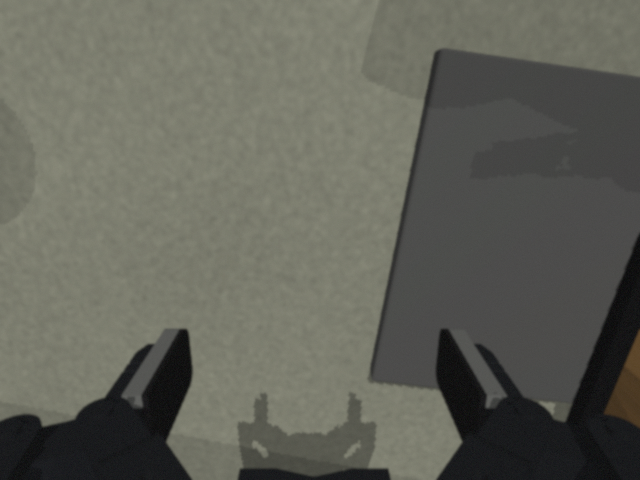

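```bash
cat > h.py <<'E'
import numpy as np, cv2
from plant import readout, imaging
from scipy.spatial.transform import Rotation as Ro
def ray(n,px,P=None):
    p=P or imaging.camera_params(n); K,R,t=p["intrinsics"],p["R"],p["t"]
    d=R.T@np.linalg.inv(K)@np.array([px[0],px[1],1.]); return -R.T@t,d/np.linalg.norm(d)
def onz(n,px,z,P=None):
    o,d=ray(n,px,P); return o+d*(z-o[2])/d[2]
def tri(a,b):
    (o1,d1),(o2,d2)=a,b
    s=np.linalg.lstsq(np.c_[d1,-d2],o2-o1,rcond=None)[0]
    p,q=o1+d1*s[0],o2+d2*s[1]; return (p+q)/2,np.linalg.norm(p-q)
def proj(n,X,P=None):
    p=P or imaging.camera_params(n); c=p["R"]@np.array(X)+p["t"]; u=p["intrinsics"]@c; return u[:2]/u[2]
def blobs(im,lo,hi,amin=40):
    h=cv2.cvtColor(im,cv2.COLOR_BGR2HSV); m=cv2.inRange(h,np.array(lo),np.array(hi))
    n,_,st,c=cv2.connectedComponentsWithStats(m)
    return [(c[i].round(1),st[i].tolist()) for i in range(1,n) if st[i][4]>=amin]
E
python3 - <<'E'
from h import *
print("cams",ray("top",(320,240))[0],ray("side",(320,240))[0])
for n in("top","side"):
    im=cv2.imread(f"pics/{n}0.png")
    for c,lo,hi in(("blue",(108,170,90),(125,255,255)),("red",(0,180,100),(6,255,255)),("green",(50,120,60),(80,255,255)),("purple",(135,100,40),(155,255,255))):
        for b in blobs(im,lo,hi): print(n,c,b)
t=cv2.imread("pics/top0.png")[100:310,340:630]; cv2.imwrite("pics/tc.png",cv2.resize(t,None,fx=2.7,fy=2.7,interpolation=cv2.INTER_CUBIC))
t=cv2.imread("pics/top0.png")[100:310,110:340]; cv2.imwrite("pics/tb.png",cv2.resize(t,None,fx=2.7,fy=2.7,interpolation=cv2.INTER_CUBIC))
E
```

```text
cams [0.37399882 0.1571074  0.9163949 ] [0.07592033 1.05288532 0.96554767]
top blue (array([378.9, 189. ]), [371, 184, 15, 10, 41])
top blue (array([215.9, 193.9]), [208, 186, 17, 17, 235])
top blue (array([375.8, 241.4]), [367, 235, 17, 12, 49])
top blue (array([218.4, 248.4]), [210, 240, 18, 18, 247])
top blue (array([285. , 255.1]), [277, 247, 17, 17, 234])
top red (array([284.7, 138. ]), [277, 130, 17, 17, 213])
top green (array([183.1,  40. ]), [118, 8, 128, 61, 3548])
top green (array([383.7, 154.2]), [379, 147, 11, 16, 70])
top green (array([382.6, 166.4]), [377, 161, 11, 12, 56])
top green (array([373.8, 215.8]), [365, 207, 19, 19, 286])
top purple (array([301.1, 209.6]), [290, 196, 23, 28, 489])
top purple (array([237. , 373.5]), [224, 359, 28, 30, 593])
side blue (array([400.8, 102.7]), [365, 81, 70, 45, 2606])
side blue (array([320. , 234.1]), [295, 217, 54, 32, 396])
side blue (array([326.2, 275. ]), [321, 268, 13, 19, 152])
side blue (array([252.1, 301.4]), [245, 294, 16, 20, 186])
side blue (array([298.9, 312.3]), [292, 305, 16, 21, 199])
side blue (array([166.3, 324.4]), [152, 315, 29, 20, 211])
side red (array([234.5, 249.2]), [229, 245, 12, 9, 87])
side green (array([323.1, 226.5]), [316, 221, 16, 12, 146])
side green (array([ 93.3, 316.7]), [51, 262, 91, 100, 2793])
side purple (array([293.4, 269.1]), [285, 249, 18, 39, 572])
side purple (array([415.1, 347.8]), [404, 326, 22, 43, 756])
```

View pics/tc.png

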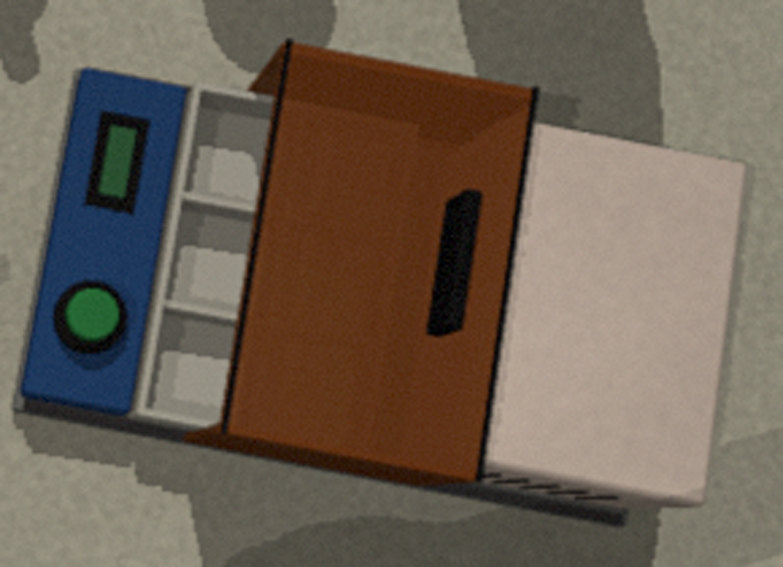

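View pics/tb.png

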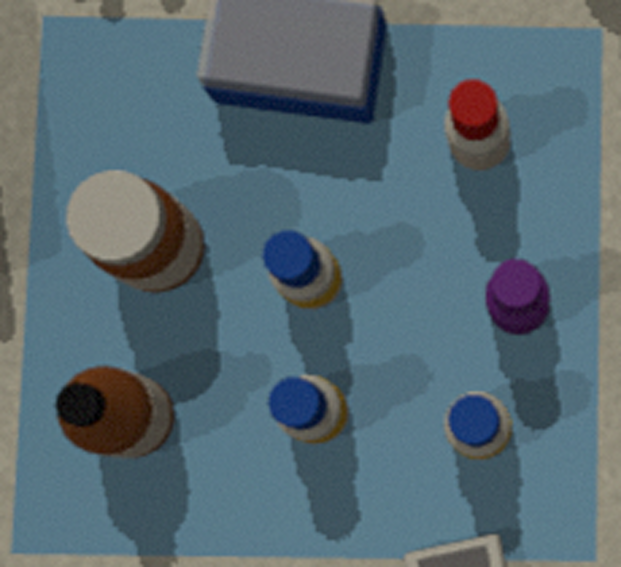

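Run:
```python
from h import *
f=lambda c,z: onz("top",(c[0]/2.7+340-.3,c[1]/2.7+100-.3),z)[:2]
L=[];W=[]
for loc,w in [((-60,125),onz("top",(373.8,215.8),.066)[:2]),((121,81.5),f((195,88),.055)),((-121,81.5),f((138,412),.055))]:
    L.append(loc);W.append(w)
L=np.array(L)/1000;W=np.array(W);print(W)
l=L-L.mean(0);w=W-W.mean(0)
a=np.arctan2((l[:,0]*w[:,1]-l[:,1]*w[:,0]).sum(),(l*w).sum())
R=np.array([[np.cos(a),-np.sin(a)],[np.sin(a),np.cos(a)]]);o=W.mean(0)-R@L.mean(0)
print("yaw",a,"o",o,"res",(W-(L@R.T+o))*1000)
inv=lambda w:(R.T@(np.array(w)-o)*1000).round(1)
print("cover",[inv(f(c,.131)) for c in((288,40),(225,435),(537,90),(480,480))])
print("hous",[inv(f(c,.111)) for c in((747,162),(704,503))])
print("console",[inv(f(c,.046)) for c in((80,70),(22,395),(188,88),(130,412))])
print("handle top",[inv(f(c,.165)) for c in((447,200),(428,335),(482,190),(463,330))])
print("btn tri",tri(ray("top",(373.8,215.8)),ray("side",(323.1,226.5))))
for n,p,s in(("red",(284.7,138),None),("b1",(215.9,193.9),(252.1,301.4)),("b2",(218.4,248.4),(298.9,312.3)),("b3",(285,255.1),(326.2,275)),("jar",(155,184),None)):
    print(n,onz("top",p,.09), s and tri(ray("top",p),ray("side",s)))
```

```text
[[ 0.51222184  0.04291   ]
 [ 0.67760814 -0.03174694]
 [ 0.44556355  0.00938855]]
yaw -0.17863534798496597 o [ 0.54775499 -0.09117556] res [[ 1.30123015  0.41346379]
 [-3.7028542   0.72562372]
 [ 2.40162405 -1.13908751]]
cover [array([131.9,  38.9]), array([-130.7,   35.8]), array([ 131.4, -127.4]), array([-127.6, -128.2])]
hous [array([ 119.4, -282.7]), array([-112. , -283.7])]
console [array([117.3, 163.9]), array([-121.4,  161.4]), array([119.7,  85.1]), array([-118.5,   84.9])]
handle top [array([ 35.7, -67.4]), array([-50. , -68.7]), array([ 46.3, -88. ]), array([-42.7, -89.4])]
btn tri (array([0.5128005 , 0.04286704, 0.06480563]), np.float64(0.0007989013888618912))
red [0.64937336 0.20985853 0.09      ] None
b1 [0.54326559 0.33117772 0.09      ] (array([0.54472964, 0.33244297, 0.0845979 ]), np.float64(0.0007344493086592063))
b2 [0.44493772 0.32318947 0.09      ] (array([0.44615575, 0.32463017, 0.08407396]), np.float64(0.0014882737946491338))
b3 [0.43476912 0.20472756 0.09      ] (array([0.43681318, 0.20569759, 0.08131943]), np.float64(0.002952898214542678))
jar [0.55932496 0.44063635 0.09      ] None
```

```bash
cat >> h.py <<'E'
A=-0.176; O=np.array([0.5478,-0.0912])
RM=np.array([[np.cos(A),-np.sin(A)],[np.sin(A),np.cos(A)]])
def mix(x,y): return RM@np.array([x,y])+O
def goal(x,y,z,yaw=None):
    """grasp point target (m), tool pointing down; yaw = direction of tool y in the world"""
    s=readout.observe(); R=Ro.from_rotvec(s["tcp_rot"]).as_matrix()
    p=s["tool_pos"]
    cur=np.arctan2(R[1,1],R[0,1])
    if yaw is None: yaw=cur
    else:
        yaw=min([yaw+k*np.pi for k in(-2,-1,0,1,2)],key=lambda v:abs(v-cur))
    ty=np.array([np.cos(yaw),np.sin(yaw),0]); tx=np.array([0,0,-1.]); T=np.c_[tx,ty,np.cross(tx,ty)]
    d=R.T@(np.array([x,y,z])-tx*.155-p)*100; a=Ro.from_matrix(R.T@T).as_rotvec()
    print("t %.2f q6 %.2f yaw %.3f->%.3f w %.4f | d %s a %s rows>=%d"%(s["time"],s["qpos"][5],cur,yaw,s["width"],d.round(2),a.round(3),max(np.linalg.norm(d)/4.17,np.degrees(np.linalg.norm(a))/7.16)+1))
E
python3 - <<'E'
from h import *
p=mix(0,-.086); print(p)
goal(*p,.23,A+np.pi/2)
E
```

```text
[ 0.53274202 -0.17587147]
t 0.15 q6 -0.22 yaw -1.339->-1.747 w 0.0857 | d [  1.96 -23.14 -47.81] a [ 0.408 -0.     0.001] rows>=13
```

Emit:
apply_moves(targets=[{"dx": 0, "dy": -23.1, "dz": -47.8, "ax": 0.408}, {"dx": 0, "dy": -23.1, "dz": -47.8, "ax": 0.408}, {"dx": 0, "dy": -23.1, "dz": -47.8, "ax": 0.408}, {"dx": 0, "dy": -23.1, "dz": -47.8, "ax": 0.408}, {"dx": 0, "dy": -23.1, "dz": -47.8, "ax": 0.408}, {"dx": 0, "dy": -23.1, "dz": -47.8, "ax": 0.408}, {"dx": 0, "dy": -23.1, "dz": -47.8, "ax": 0.408}, {"dx": 0, "dy": -23.1, "dz": -47.8, "ax": 0.408}])

```text
$.targets[0]: bad value
```

Run:
```python
from h import *
p=mix(0,-.086); goal(*p,.24,A+np.pi/2)
```

```text
t 0.15 q6 -0.22 yaw -1.339->-1.747 w 0.0857 | d [  0.96 -23.14 -47.81] a [ 0.408 -0.     0.001] rows>=13
```

Emit:
apply_moves(targets=[{"dx": 0.5, "dy": -23.1, "dz": -47.8, "ax": 0.408, "ay": 0, "az": 0}, {"dx": 0.5, "dy": -23.1, "dz": -47.8, "ax": 0.408, "ay": 0, "az": 0}, {"dx": 0.5, "dy": -23.1, "dz": -47.8, "ax": 0.408, "ay": 0, "az": 0}, {"dx": 0.5, "dy": -23.1, "dz": -47.8, "ax": 0.408, "ay": 0, "az": 0}, {"dx": 0.5, "dy": -23.1, "dz": -47.8, "ax": 0.408, "ay": 0, "az": 0}, {"dx": 0.5, "dy": -23.1, "dz": -47.8, "ax": 0.408, "ay": 0, "az": 0}, {"dx": 0.5, "dy": -23.1, "dz": -47.8, "ax": 0.408, "ay": 0, "az": 0}, {"dx": 0.5, "dy": -23.1, "dz": -47.8, "ax": 0.408, "ay": 0, "az": 0}])

```text
time: 0.82
tool_pos: [0.3742, -0.3045, 0.4016]
tcp_rot: [-2.129, 0.188, 2.129]
contact_force: [-0.3, -1.0, -1.4]
width: 0.0856
```

Run:
```python
from h import *
p=mix(0,-.086); goal(*p,.24,A+np.pi/2)
```

```text
t 0.82 q6 0.82 yaw -1.747->-1.747 w 0.0856 | d [  0.66 -15.45 -13.35] a [-0.  0.  0.] rows>=5
```

Emit:
apply_moves(targets=[{"dx": 0.6, "dy": -15.4, "dz": -13.3, "ax": 0, "ay": 0, "az": 0}, {"dx": 0.6, "dy": -15.4, "dz": -13.3, "ax": 0, "ay": 0, "az": 0}, {"dx": 0.6, "dy": -15.4, "dz": -13.3, "ax": 0, "ay": 0, "az": 0}, {"dx": 0.6, "dy": -15.4, "dz": -13.3, "ax": 0, "ay": 0, "az": 0}, {"dx": 0.6, "dy": -15.4, "dz": -13.3, "ax": 0, "ay": 0, "az": 0}, {"dx": 0.6, "dy": -15.4, "dz": -13.3, "ax": 0, "ay": 0, "az": 0}, {"dx": 0.6, "dy": -15.4, "dz": -13.3, "ax": 0, "ay": 0, "az": 0}, {"dx": 0.6, "dy": -15.4, "dz": -13.3, "ax": 0, "ay": 0, "az": 0}])

```text
time: 1.48
tool_pos: [0.5307, -0.1782, 0.3953]
tcp_rot: [-2.128, 0.188, 2.13]
contact_force: [-0.4, -0.4, 0.5]
width: 0.0853
```

Run:
```python
from h import *
p=mix(0,-.086); goal(*p,.24,A+np.pi/2)
P=imaging.camera_params("wrist")
im=imaging.read_camera("wrist");cv2.imwrite("pics/w1.png",im)
for c in((-.045,.006),(.045,.006),(-.045,-.006),(.045,-.006)): print(proj("wrist",[*mix(c[0],-.086+c[1]),.165],P))
```

```text
t 1.48 q6 1.21 yaw -1.747->-1.747 w 0.0853 | d [ 0.03 -0.26 -0.16] a [-0.     0.001  0.   ] rows>=1
[297.05332574 351.13291563]
[294.57291321 183.21590316]
[319.62275422 351.12774963]
[320.41929107 183.20801717]
```

View pics/w1.png

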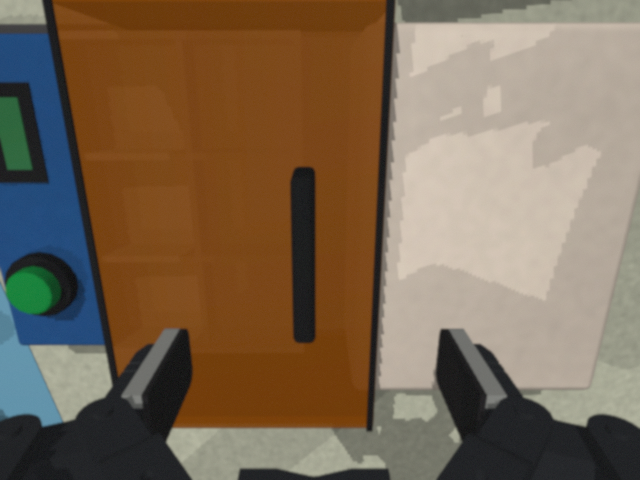

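Run:
```python
from h import *
P=imaging.camera_params("wrist")
h=onz("wrist",(303.7,255),.165,P)[:2]
inv=lambda w:(RM.T@(np.array(w)[:2]-O)*1000).round(1)
print(h,inv(h)); 
for c in((303.5,168),(303.5,342)): print(inv(onz("wrist",c,.165,P)))
print("btn",inv(onz("wrist",(34,291),.066,P)),"hous",inv(onz("wrist",(640,24),.111,P)),inv(onz("wrist",(590,388),.111,P)),inv(onz("wrist",(400,24),.111,P)))
goal(*h,.155,A+np.pi/2)
```

```text
[ 0.54214199 -0.17597322] [  9.3 -84.5]
[ 51.9 -84.7]
[-39.7 -83.9]
btn [-56.1 122.7] hous [ 119.  -261.7] [-110.  -282.4] [ 119.2 -135.1]
t 1.53 q6 1.21 yaw -1.748->-1.747 w 0.0853 | d [ 8.56 -0.46 -1.11] a [-0.001  0.    -0.   ] rows>=3
```

Emit:
apply_moves(targets=[{"dx": 2, "dy": -0.4, "dz": -0.8, "ax": 0, "ay": 0, "az": 0}, {"dx": 5, "dy": -0.4, "dz": -0.8, "ax": 0, "ay": 0, "az": 0}, {"dx": 7, "dy": -0.4, "dz": -0.8, "ax": 0, "ay": 0, "az": 0}, {"dx": 8.5, "dy": -0.4, "dz": -0.8, "ax": 0, "ay": 0, "az": 0}, {"dx": 8.5, "dy": -0.4, "dz": -0.8, "ax": 0, "ay": 0, "az": 0}, {"dx": 8.5, "dy": -0.4, "dz": -0.8, "ax": 0, "ay": 0, "az": 0}])

```text
time: 2.03
tool_pos: [0.539, -0.1763, 0.3109]
tcp_rot: [-2.128, 0.19, 2.129]
contact_force: [0.4, -0.5, -0.1]
width: 0.0855
```

Emit:
apply_moves(targets=[{"dx": 0, "dy": 0, "dz": 0, "ax": 0, "ay": 0, "az": 0}, {"dx": 0, "dy": 0, "dz": 0, "ax": 0, "ay": 0, "az": 0}, {"dx": 0, "dy": 0, "dz": 0, "ax": 0, "ay": 0, "az": 0}, {"dx": 0, "dy": 0, "dz": 0, "ax": 0, "ay": 0, "az": 0}, {"dx": 0, "dy": 0, "dz": 0, "ax": 0, "ay": 0, "az": 0}, {"dx": 0, "dy": 0, "dz": 0, "ax": 0, "ay": 0, "az": 0}], gripper=255)

```text
time: 2.53
tool_pos: [0.5396, -0.1753, 0.3109]
tcp_rot: [-2.13, 0.188, 2.129]
contact_force: [0.4, 0.5, 1.2]
width: 0.0121
```

```bash
sed -i 's/O=np.array(\[0.5478,-0.0912\])/O=np.array([0.5517,-0.0928])/' h.py
python3 - <<'E'
from h import *
cv2.imwrite("pics/w2.png",imaging.read_camera("wrist"))
s=readout.observe(); print(s["contact_force"],s["width"],s["tool_pos"], RM.T@(s["tool_pos"][:2]-O))
E
```

```text
[ 0.96909519 -0.24807039  1.97933388] 0.010934385089519272 [ 0.53954992 -0.17533296  0.31106385] [ 0.00248854 -0.08338538]
```

View pics/w2.png

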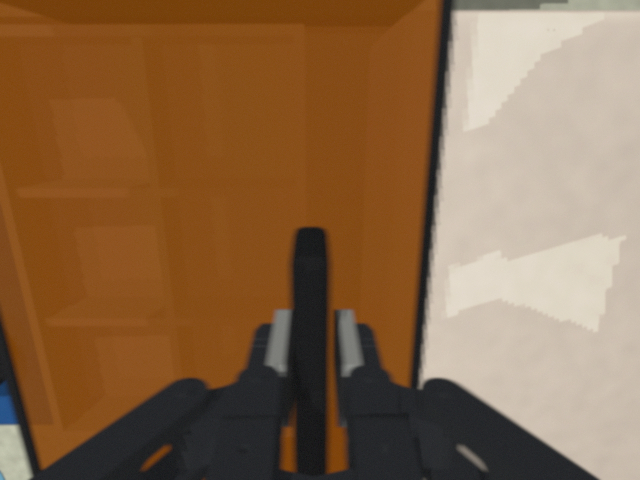

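Emit:
apply_moves(targets=[{"dx": 0, "dy": 2, "dz": 0, "ax": 0, "ay": 0, "az": 0}, {"dx": 0, "dy": 4, "dz": 0, "ax": 0, "ay": 0, "az": 0}, {"dx": 0, "dy": 6, "dz": 0, "ax": 0, "ay": 0, "az": 0}, {"dx": 0, "dy": 8, "dz": 0, "ax": 0, "ay": 0, "az": 0}, {"dx": 0, "dy": 10, "dz": 0, "ax": 0, "ay": 0, "az": 0}, {"dx": 0, "dy": 12, "dz": 0, "ax": 0, "ay": 0, "az": 0}, {"dx": 0, "dy": 14, "dz": 0, "ax": 0, "ay": 0, "az": 0}, {"dx": 0, "dy": 15, "dz": 0, "ax": 0, "ay": 0, "az": 0}])

```text
time: 3.25
tool_pos: [0.513, -0.3247, 0.311]
tcp_rot: [-2.131, 0.19, 2.127]
contact_force: [2.5, 2.3, 3.7]
width: 0.011
```

Emit:
apply_moves(targets=[{"dx": 0, "dy": 0.3, "dz": 0, "ax": 0, "ay": 0, "az": 0}, {"dx": 0, "dy": 0.5, "dz": 0, "ax": 0, "ay": 0, "az": 0}, {"dx": 0, "dy": 0.5, "dz": 0, "ax": 0, "ay": 0, "az": 0}, {"dx": 0, "dy": 0.5, "dz": 0, "ax": 0, "ay": 0, "az": 0}, {"dx": 0, "dy": 0.5, "dz": 0, "ax": 0, "ay": 0, "az": 0}])

```text
time: 3.67
tool_pos: [0.5128, -0.3271, 0.3111]
tcp_rot: [-2.13, 0.187, 2.129]
contact_force: [2.3, 4.6, 6.6]
width: 0.0111
```

Emit:
apply_moves(targets=[{"dx": 0, "dy": 0.2, "dz": 0, "ax": 0, "ay": 0, "az": 0}, {"dx": 0, "dy": 0.2, "dz": 0, "ax": 0, "ay": 0, "az": 0}, {"dx": 0, "dy": 0.2, "dz": 0, "ax": 0, "ay": 0, "az": 0}])

```text
time: 3.92
tool_pos: [0.5128, -0.3277, 0.311]
tcp_rot: [-2.128, 0.182, 2.128]
contact_force: [3.6, 15.1, 9.0]
width: 0.0111
```

Run:
```python
from h import *
s=readout.observe(); print(s["contact_force"],s["width"],s["tool_pos"], RM.T@(s["tool_pos"][:2]-O))
```

```text
[ 3.61954498 15.13407073  8.96028174] 0.011077185083336077 [ 0.51277766 -0.32771648  0.31102431] [ 0.00281111 -0.2381025 ]
```

Emit:
apply_moves(targets=[{"dx": 0, "dy": -0.2, "dz": 0, "ax": 0, "ay": 0, "az": 0}, {"dx": 0, "dy": -0.2, "dz": 0, "ax": 0, "ay": 0, "az": 0}, {"dx": 0, "dy": -0.2, "dz": 0, "ax": 0, "ay": 0, "az": 0}, {"dx": 0, "dy": -0.2, "dz": 0, "ax": 0, "ay": 0, "az": 0}, {"dx": 0, "dy": -0.2, "dz": 0, "ax": 0, "ay": 0, "az": 0}, {"dx": -4, "dy": -0.2, "dz": 0, "ax": 0, "ay": 0, "az": 0}, {"dx": -8, "dy": -0.2, "dz": 0, "ax": 0, "ay": 0, "az": 0}, {"dx": -8, "dy": -0.2, "dz": 0, "ax": 0, "ay": 0, "az": 0}], gripper=0)

```text
time: 4.58
tool_pos: [0.5125, -0.3283, 0.3986]
tcp_rot: [-2.143, 0.197, 2.122]
contact_force: [-0.2, -0.7, 0.8]
width: 0.0853
```

```bash
sed -i 's/O=np.array(\[0.5517,-0.0928\])/O=np.array([0.5520,-0.0909])/' h.py
python3 - <<'E'
from h import *
for n in("top","side"): cv2.imwrite(f"pics/{n}1.png",imaging.read_camera(n))
t=cv2.imread("pics/top1.png")
for c,lo,hi in(("blue",(108,170,90),(125,255,255)),("red",(0,180,100),(6,255,255))):
    for b in blobs(t,lo,hi,60): print(c,b,onz("top",b[0],.09))
goal(.435+.005,.205,.20,A+np.pi/2)
goal(.435+.005,.205,.20,np.arctan2(.205,.435)+0.3)
E
```

```text
blue (array([216. , 193.9]), [208, 186, 17, 17, 234]) [0.54326889 0.33099884 0.09      ]
blue (array([218.4, 248.3]), [210, 240, 18, 18, 241]) [0.44511616 0.32319585 0.09      ]
blue (array([284.9, 255.1]), [277, 247, 17, 17, 230]) [0.43476646 0.20490544 0.09      ]
red (array([284.7, 137.9]), [277, 130, 17, 17, 214]) [0.64956142 0.20986256 0.09      ]
t 4.68 q6 0.99 yaw -1.747->-1.747 w 0.0852 | d [  3.56 -51.22  16.48] a [-0.    -0.002 -0.002] rows>=13
t 4.68 q6 0.99 yaw -1.747->-2.401 w 0.0852 | d [  3.56 -51.22  16.48] a [ 0.654 -0.003 -0.001] rows>=13
```

View pics/top1.png

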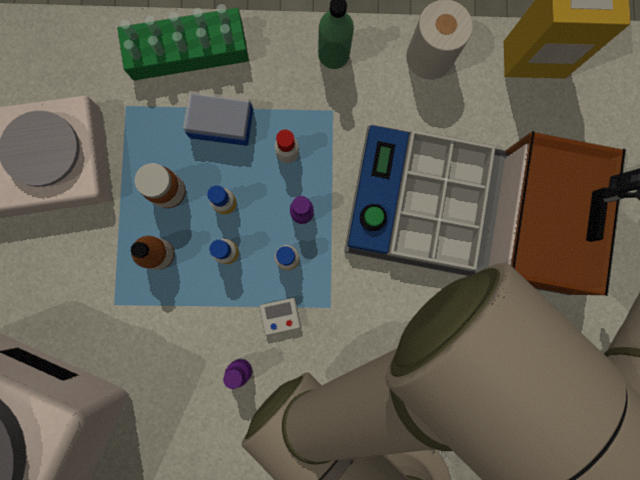

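Emit:
apply_moves(targets=[{"dx": 0, "dy": -31, "dz": 10, "ax": 0, "ay": 0, "az": 0}, {"dx": 0, "dy": -31, "dz": 10, "ax": 0, "ay": 0, "az": 0}, {"dx": 0, "dy": -31, "dz": 10, "ax": 0, "ay": 0, "az": 0}, {"dx": 0, "dy": -31, "dz": 10, "ax": 0, "ay": 0, "az": 0}, {"dx": 0, "dy": -31, "dz": 10, "ax": 0, "ay": 0, "az": 0}, {"dx": 0, "dy": -31, "dz": 10, "ax": 0, "ay": 0, "az": 0}, {"dx": 0, "dy": -31, "dz": 10, "ax": 0, "ay": 0, "az": 0}, {"dx": 0, "dy": -31, "dz": 10, "ax": 0, "ay": 0, "az": 0}])

```text
time: 5.35
tool_pos: [0.4672, -0.0029, 0.3894]
tcp_rot: [-2.127, 0.187, 2.132]
contact_force: [0.4, -0.1, 0.5]
width: 0.0856
```

Emit:
apply_moves(targets=[{"dx": 0, "dy": -20.2, "dz": 6.5, "ax": 0, "ay": 0, "az": 0}, {"dx": 0, "dy": -20.2, "dz": 6.5, "ax": 0, "ay": 0, "az": 0}, {"dx": 0, "dy": -20.2, "dz": 6.5, "ax": 0, "ay": 0, "az": 0}, {"dx": 0, "dy": -20.2, "dz": 6.5, "ax": 0, "ay": 0, "az": 0}, {"dx": 0, "dy": -20.2, "dz": 6.5, "ax": 0, "ay": 0, "az": 0}, {"dx": 0, "dy": -20.2, "dz": 6.5, "ax": 0, "ay": 0, "az": 0}, {"dx": 0, "dy": -20.2, "dz": 6.5, "ax": 0, "ay": 0, "az": 0}])

```text
time: 5.93
tool_pos: [0.439, 0.2067, 0.3893]
tcp_rot: [-2.129, 0.185, 2.134]
contact_force: [-0.6, -0.3, -0.4]
width: 0.0851
```

```bash
cat >> h.py <<'E'
def look(name):
    P=imaging.camera_params("wrist"); im=imaging.read_camera("wrist"); cv2.imwrite(f"pics/{name}.png",im)
    r=[]
    for c,lo,hi in(("blue",(108,170,60),(125,255,255)),("red",(0,150,60),(8,255,255))):
        for b in blobs(im,lo,hi,400):
            w=onz("wrist",b[0],.085,P); print(c,b,w.round(4))
E
python3 - <<'E'
from h import *
look("w3"); goal(.4363,.2053,.075,A+np.pi/2)
E
```

```text
blue (array([84.7, 97.3]), [47, 69, 78, 58, 2970]) [0.545  0.3266 0.085 ]
blue (array([315.7, 229.3]), [292, 201, 49, 58, 1856]) [0.44   0.2046 0.085 ]
blue (array([144.2, 243.6]), [113, 215, 63, 58, 2286]) [0.4499 0.3191 0.085 ]
t 5.98 q6 1.94 yaw -1.745->-1.747 w 0.0853 | d [15.95  0.04  0.28] a [ 0.001  0.002 -0.001] rows>=4
```

View pics/w3.png

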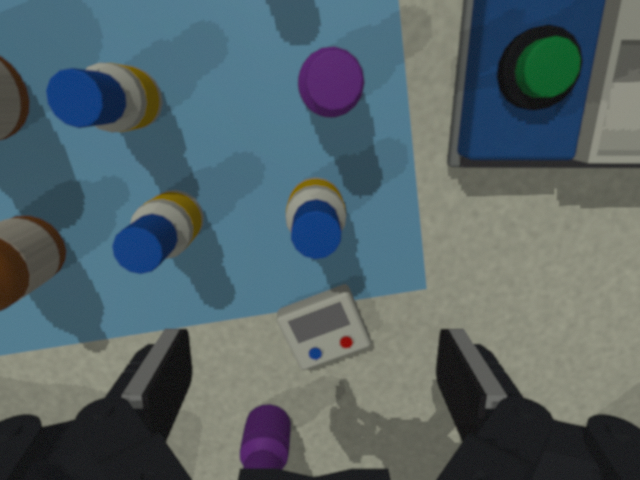

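Emit:
apply_moves(targets=[{"dx": 4, "dy": 0, "dz": 0.1, "ax": 0, "ay": 0, "az": 0}, {"dx": 8, "dy": 0, "dz": 0.1, "ax": 0, "ay": 0, "az": 0}, {"dx": 11, "dy": 0, "dz": 0.1, "ax": 0, "ay": 0, "az": 0}, {"dx": 14, "dy": 0, "dz": 0.1, "ax": 0, "ay": 0, "az": 0}, {"dx": 16, "dy": 0, "dz": 0.1, "ax": 0, "ay": 0, "az": 0}, {"dx": 16, "dy": 0, "dz": 0.1, "ax": 0, "ay": 0, "az": 0}, {"dx": 16, "dy": 0, "dz": 0.1, "ax": 0, "ay": 0, "az": 0}, {"dx": 16, "dy": 0, "dz": 0.1, "ax": 0, "ay": 0, "az": 0}])

```text
time: 6.65
tool_pos: [0.4393, 0.2045, 0.2318]
tcp_rot: [-2.13, 0.189, 2.127]
contact_force: [-0.0, 1.2, 0.8]
width: 0.0856
```

Emit:
apply_moves(targets=[{"dx": 0, "dy": 0, "dz": 0, "ax": 0, "ay": 0, "az": 0}, {"dx": 0, "dy": 0, "dz": 0, "ax": 0, "ay": 0, "az": 0}, {"dx": 0, "dy": 0, "dz": 0, "ax": 0, "ay": 0, "az": 0}, {"dx": 0, "dy": 0, "dz": 0, "ax": 0, "ay": 0, "az": 0}, {"dx": 0, "dy": 0, "dz": 0, "ax": 0, "ay": 0, "az": 0}, {"dx": 0, "dy": 0, "dz": 0, "ax": 0, "ay": 0, "az": 0}], gripper=255)

```text
time: 7.15
tool_pos: [0.4388, 0.2053, 0.2313]
tcp_rot: [-2.13, 0.188, 2.128]
contact_force: [-1.0, -0.6, 6.2]
width: 0.0325
```

Emit:
apply_moves(targets=[{"dx": -3, "dy": 0, "dz": 0, "ax": 0, "ay": 0, "az": 0}, {"dx": -6, "dy": 0, "dz": 0, "ax": 0, "ay": 0, "az": 0}, {"dx": -9, "dy": 0, "dz": 0, "ax": 0, "ay": 0, "az": 0}, {"dx": -12, "dy": 0, "dz": 0, "ax": 0, "ay": 0, "az": 0}, {"dx": -12, "dy": 0, "dz": 0, "ax": 0, "ay": 0, "az": 0}, {"dx": -12, "dy": 0, "dz": 0, "ax": 0, "ay": 0, "az": 0}])

```text
time: 7.65
tool_pos: [0.4386, 0.2052, 0.3515]
tcp_rot: [-2.132, 0.187, 2.126]
contact_force: [-0.6, 0.3, -2.4]
width: 0.0327
```

Run:
```python
from h import *
look("w4"); goal(*mix(-.079,-.0395),.195,A+np.pi/2)
cv2.imwrite("pics/s4.png",imaging.read_camera("side")[150:400,150:470])
```

```text
blue (array([ 48.1, 101.5]), [2, 69, 95, 67, 4243]) [0.5445 0.326  0.085 ]
blue (array([119.9, 266.5]), [83, 233, 75, 68, 3111]) [0.45   0.3185 0.085 ]
blue (array([313.7, 368.7]), [262, 298, 106, 137, 9788]) [0.3612 0.219  0.085 ]
t 7.70 q6 1.94 yaw -1.747->-1.747 w 0.0323 | d [ 2.000e-02  3.111e+01 -8.470e+00] a [-0.     0.001 -0.   ] rows>=8
```

View pics/s4.png

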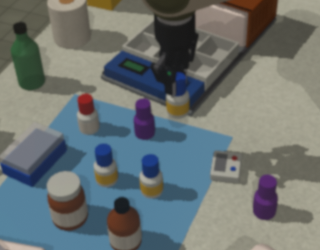

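Emit:
apply_moves(targets=[{"dx": 0, "dy": 4, "dz": -1.1, "ax": 0, "ay": 0, "az": 0}, {"dx": 0, "dy": 8, "dz": -2.2, "ax": 0, "ay": 0, "az": 0}, {"dx": 0, "dy": 12, "dz": -3.3, "ax": 0, "ay": 0, "az": 0}, {"dx": 0, "dy": 16, "dz": -4.4, "ax": 0, "ay": 0, "az": 0}, {"dx": 0, "dy": 20, "dz": -5.5, "ax": 0, "ay": 0, "az": 0}, {"dx": 0, "dy": 24, "dz": -6.6, "ax": 0, "ay": 0, "az": 0}, {"dx": 0, "dy": 28, "dz": -7.7, "ax": 0, "ay": 0, "az": 0}, {"dx": 0, "dy": 31.1, "dz": -8.5, "ax": 0, "ay": 0, "az": 0}])

```text
time: 8.42
tool_pos: [0.4675, -0.1188, 0.3491]
tcp_rot: [-2.125, 0.189, 2.131]
contact_force: [1.0, -0.2, -1.0]
width: 0.0325
```

Emit:
apply_moves(targets=[{"dx": 0, "dy": 0, "dz": 0, "ax": 0, "ay": 0, "az": 0}, {"dx": 0, "dy": 0, "dz": 0, "ax": 0, "ay": 0, "az": 0}, {"dx": 0, "dy": 0, "dz": 0, "ax": 0, "ay": 0, "az": 0}])

```text
time: 8.67
tool_pos: [0.4677, -0.1156, 0.3495]
tcp_rot: [-2.126, 0.187, 2.131]
contact_force: [0.9, 0.9, -2.0]
width: 0.0327
```

Run:
```python
from h import *
goal(*mix(-.079,-.0395),.0975,A+np.pi/2)
look("w5")
```

```text
t 8.67 q6 1.26 yaw -1.747->-1.747 w 0.0327 | d [9.7  0.06 0.  ] a [-0.     0.002  0.001] rows>=3
blue (array([313.8, 369.4]), [261, 298, 107, 137, 9937]) [ 0.3896 -0.1017  0.085 ]
```

View pics/w5.png

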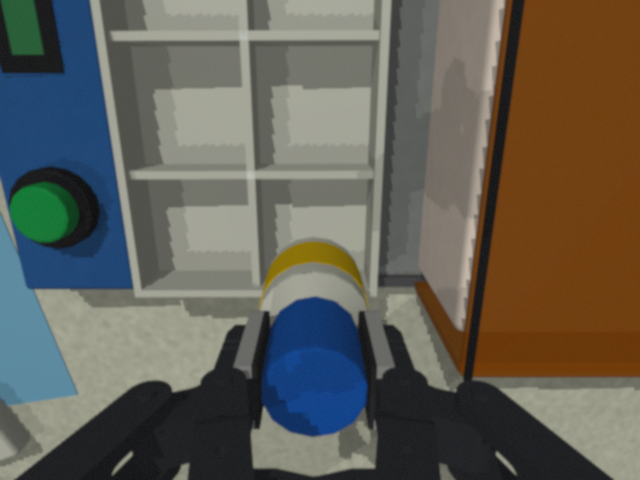

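Run:
```python
from h import *
P=imaging.camera_params("wrist")
inv=lambda w:(RM.T@(np.array(w)[:2]-O)*1000).round(1)
for c in((250,174),(245,36),(258,293),(373,174)): print(inv(onz("wrist",c,.055,P)))
print(inv(onz("wrist",(46,213),.066,P)))
```

```text
[-39.1   0.3]
[37.4 -0.5]
[-119.    -1.3]
[-39.  -74.8]
[-60.8 122.9]
```

Mixer pose is confirmed to about 1–2 mm. Lowering and releasing.

Emit:
apply_moves(targets=[{"dx": 2, "dy": 0, "dz": 0, "ax": 0, "ay": 0, "az": 0}, {"dx": 4, "dy": 0, "dz": 0, "ax": 0, "ay": 0, "az": 0}, {"dx": 6, "dy": 0, "dz": 0, "ax": 0, "ay": 0, "az": 0}, {"dx": 8, "dy": 0, "dz": 0, "ax": 0, "ay": 0, "az": 0}, {"dx": 9.2, "dy": 0, "dz": 0, "ax": 0, "ay": 0, "az": 0}, {"dx": 9.7, "dy": 0, "dz": 0, "ax": 0, "ay": 0, "az": 0}, {"dx": 9.7, "dy": 0, "dz": 0, "ax": 0, "ay": 0, "az": 0}, {"dx": 9.7, "dy": 0, "dz": 0, "ax": 0, "ay": 0, "az": 0}])

```text
time: 9.38
tool_pos: [0.468, -0.1154, 0.2541]
tcp_rot: [-2.13, 0.187, 2.129]
contact_force: [-0.4, -0.4, -2.2]
width: 0.0326
```

Emit:
apply_moves(targets=[{"dx": 0, "dy": 0, "dz": 0, "ax": 0, "ay": 0, "az": 0}, {"dx": 0, "dy": 0, "dz": 0, "ax": 0, "ay": 0, "az": 0}, {"dx": 0, "dy": 0, "dz": 0, "ax": 0, "ay": 0, "az": 0}, {"dx": 0, "dy": 0, "dz": 0, "ax": 0, "ay": 0, "az": 0}, {"dx": -3, "dy": 0, "dz": 0, "ax": 0, "ay": 0, "az": 0}, {"dx": -7, "dy": 0, "dz": 0, "ax": 0, "ay": 0, "az": 0}, {"dx": -11, "dy": 0, "dz": 0, "ax": 0, "ay": 0, "az": 0}, {"dx": -14, "dy": 0, "dz": 0, "ax": 0, "ay": 0, "az": 0}], gripper=80)

```text
time: 10.05
tool_pos: [0.4676, -0.1158, 0.3971]
tcp_rot: [-2.133, 0.189, 2.127]
contact_force: [-0.2, 0.3, -0.8]
width: 0.0589
```

Run:
```python
from h import *
t=imaging.read_camera("top");cv2.imwrite("pics/top2.png",t)
for c,lo,hi in(("blue",(108,170,90),(125,255,255)),("red",(0,180,100),(6,255,255))):
    for b in blobs(t,lo,hi,60): print(c,b,onz("top",b[0],.09))
goal(.447,.321,.22,A+np.pi/2)
look("w6")
```

```text
blue (array([215.9, 193.9]), [208, 186, 17, 17, 232]) [0.54326559 0.33117772 0.09      ]
blue (array([466.3, 240. ]), [458, 232, 18, 17, 241]) [ 0.46700267 -0.12154153  0.09      ]
blue (array([218.3, 248.3]), [210, 240, 18, 18, 241]) [0.44511344 0.32337269 0.09      ]
red (array([284.6, 137.9]), [277, 130, 17, 16, 210]) [0.64955746 0.21004506 0.09      ]
t 10.10 q6 1.26 yaw -1.747->-1.747 w 0.0588 | d [  2.44 -42.66   9.76] a [ 0.    -0.011 -0.004] rows>=11
blue (array([311.3, 237.8]), [287, 209, 49, 58, 1924]) [ 0.4638 -0.1149  0.085 ]
```

View pics/top2.png

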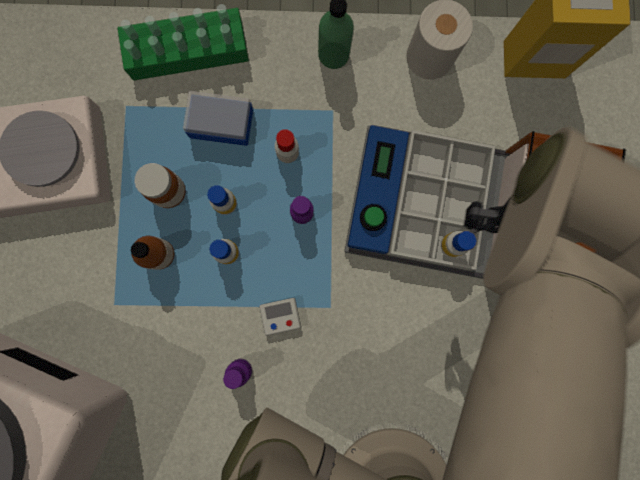

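View pics/w6.png

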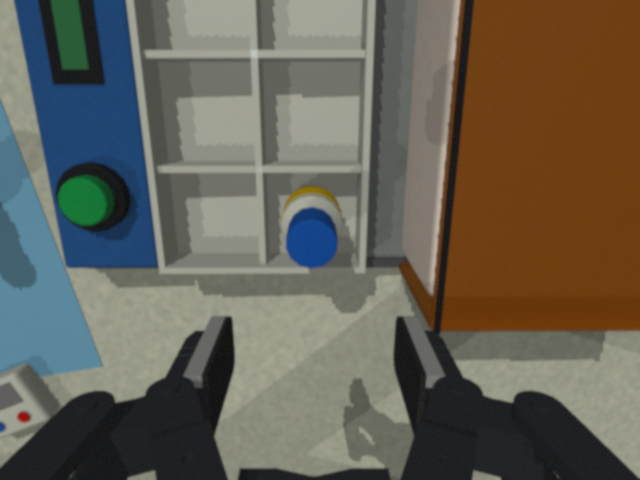

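Emit:
apply_moves(targets=[{"dx": 0, "dy": -30, "dz": 7, "ax": 0, "ay": 0, "az": 0}, {"dx": 0, "dy": -30, "dz": 7, "ax": 0, "ay": 0, "az": 0}, {"dx": 0, "dy": -30, "dz": 7, "ax": 0, "ay": 0, "az": 0}, {"dx": 0, "dy": -30, "dz": 7, "ax": 0, "ay": 0, "az": 0}, {"dx": 0, "dy": -30, "dz": 7, "ax": 0, "ay": 0, "az": 0}, {"dx": 0, "dy": -30, "dz": 7, "ax": 0, "ay": 0, "az": 0}, {"dx": 0, "dy": -30, "dz": 7, "ax": 0, "ay": 0, "az": 0}, {"dx": 0, "dy": -30, "dz": 7, "ax": 0, "ay": 0, "az": 0}])

```text
time: 10.82
tool_pos: [0.4504, 0.1955, 0.393]
tcp_rot: [-2.13, 0.184, 2.132]
contact_force: [-0.2, -0.2, 0.7]
width: 0.0588
```

Emit:
apply_moves(targets=[{"dx": 0, "dy": -12.7, "dz": 2.8, "ax": 0, "ay": 0, "az": 0}, {"dx": 0, "dy": -12.7, "dz": 2.8, "ax": 0, "ay": 0, "az": 0}, {"dx": 0, "dy": -12.7, "dz": 2.8, "ax": 0, "ay": 0, "az": 0}, {"dx": 0, "dy": -12.7, "dz": 2.8, "ax": 0, "ay": 0, "az": 0}, {"dx": 0, "dy": -12.7, "dz": 2.8, "ax": 0, "ay": 0, "az": 0}, {"dx": 0, "dy": -12.7, "dz": 2.8, "ax": 0, "ay": 0, "az": 0}])

```text
time: 11.32
tool_pos: [0.4462, 0.3214, 0.3929]
tcp_rot: [-2.129, 0.189, 2.131]
contact_force: [0.1, -1.0, 0.5]
width: 0.0584
```

Run:
```python
from h import *
look("w7"); goal(.447,.323,.076,A+np.pi/2)
```

```text
blue (array([267.1,  76.3]), [240, 48, 56, 58, 2190]) [0.5456 0.3314 0.085 ]
blue (array([308.9, 226. ]), [285, 198, 49, 57, 1763]) [0.4496 0.3234 0.085 ]
t 11.37 q6 2.16 yaw -1.748->-1.747 w 0.0586 | d [16.22 -0.24 -0.03] a [-0.001  0.001 -0.001] rows>=4
```

View pics/w7.png

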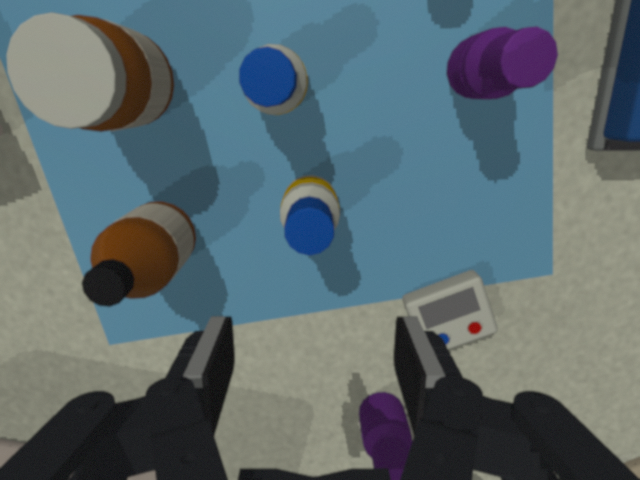

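Emit:
apply_moves(targets=[{"dx": 4, "dy": -0.25, "dz": -0.15, "ax": 0, "ay": 0, "az": 0}, {"dx": 8, "dy": -0.25, "dz": -0.15, "ax": 0, "ay": 0, "az": 0}, {"dx": 11, "dy": -0.25, "dz": -0.15, "ax": 0, "ay": 0, "az": 0}, {"dx": 14, "dy": -0.25, "dz": -0.15, "ax": 0, "ay": 0, "az": 0}, {"dx": 16.2, "dy": -0.25, "dz": -0.15, "ax": 0, "ay": 0, "az": 0}, {"dx": 16.2, "dy": -0.25, "dz": -0.15, "ax": 0, "ay": 0, "az": 0}, {"dx": 16.2, "dy": -0.25, "dz": -0.15, "ax": 0, "ay": 0, "az": 0}, {"dx": 16.2, "dy": -0.25, "dz": -0.15, "ax": 0, "ay": 0, "az": 0}])

```text
time: 12.03
tool_pos: [0.4488, 0.3234, 0.2334]
tcp_rot: [-2.131, 0.188, 2.126]
contact_force: [-0.0, -1.0, 0.9]
width: 0.0588
```

Emit:
apply_moves(targets=[{"dx": 0, "dy": 0, "dz": 0, "ax": 0, "ay": 0, "az": 0}, {"dx": 0, "dy": 0, "dz": 0, "ax": 0, "ay": 0, "az": 0}, {"dx": 0, "dy": 0, "dz": 0, "ax": 0, "ay": 0, "az": 0}, {"dx": 0, "dy": 0, "dz": 0, "ax": 0, "ay": 0, "az": 0}, {"dx": 0, "dy": 0, "dz": 0, "ax": 0, "ay": 0, "az": 0}, {"dx": 0, "dy": 0, "dz": 0, "ax": 0, "ay": 0, "az": 0}], gripper=255)

```text
time: 12.53
tool_pos: [0.4485, 0.324, 0.2334]
tcp_rot: [-2.132, 0.187, 2.126]
contact_force: [0.1, -0.0, 6.8]
width: 0.0328
```

Emit:
apply_moves(targets=[{"dx": -3, "dy": 0, "dz": 0, "ax": 0, "ay": 0, "az": 0}, {"dx": -6, "dy": 0, "dz": 0, "ax": 0, "ay": 0, "az": 0}, {"dx": -9, "dy": 0, "dz": 0, "ax": 0, "ay": 0, "az": 0}, {"dx": -12, "dy": 0, "dz": 0, "ax": 0, "ay": 0, "az": 0}, {"dx": -14, "dy": 0, "dz": 0, "ax": 0, "ay": 0, "az": 0}, {"dx": -14, "dy": 0, "dz": 0, "ax": 0, "ay": 0, "az": 0}, {"dx": -14, "dy": 0, "dz": 0, "ax": 0, "ay": 0, "az": 0}])

```text
time: 13.12
tool_pos: [0.4479, 0.3238, 0.3725]
tcp_rot: [-2.131, 0.187, 2.127]
contact_force: [-0.5, 0.5, -2.3]
width: 0.0325
```

Run:
```python
from h import *
goal(*mix(0,-.0395),.215,A+np.pi/2)
```

```text
t 13.12 q6 2.16 yaw -1.747->-1.747 w 0.0325 | d [  0.23  42.96 -17.51] a [-0.    -0.002  0.001] rows>=12
```

Emit:
apply_moves(targets=[{"dx": 0, "dy": 3.7, "dz": -1.5, "ax": 0, "ay": 0, "az": 0}, {"dx": 0, "dy": 7.4, "dz": -3, "ax": 0, "ay": 0, "az": 0}, {"dx": 0, "dy": 11.1, "dz": -4.5, "ax": 0, "ay": 0, "az": 0}, {"dx": 0, "dy": 14.8, "dz": -6, "ax": 0, "ay": 0, "az": 0}, {"dx": 0, "dy": 18.5, "dz": -7.5, "ax": 0, "ay": 0, "az": 0}, {"dx": 0, "dy": 22.2, "dz": -9, "ax": 0, "ay": 0, "az": 0}, {"dx": 0, "dy": 25.9, "dz": -10.5, "ax": 0, "ay": 0, "az": 0}, {"dx": 0, "dy": 29.6, "dz": -12, "ax": 0, "ay": 0, "az": 0}])

```text
time: 13.78
tool_pos: [0.5141, 0.0095, 0.3702]
tcp_rot: [-2.126, 0.188, 2.132]
contact_force: [0.7, 0.9, -1.3]
width: 0.0324
```

Emit:
apply_moves(targets=[{"dx": 0, "dy": 3.7, "dz": -1.5, "ax": 0, "ay": 0, "az": 0}, {"dx": 0, "dy": 7.4, "dz": -3, "ax": 0, "ay": 0, "az": 0}, {"dx": 0, "dy": 11, "dz": -4.5, "ax": 0, "ay": 0, "az": 0}, {"dx": 0, "dy": 13.4, "dz": -5.5, "ax": 0, "ay": 0, "az": 0}, {"dx": 0, "dy": 13.4, "dz": -5.5, "ax": 0, "ay": 0, "az": 0}, {"dx": 0, "dy": 13.4, "dz": -5.5, "ax": 0, "ay": 0, "az": 0}, {"dx": 0, "dy": 13.4, "dz": -5.5, "ax": 0, "ay": 0, "az": 0}])

```text
time: 14.37
tool_pos: [0.5448, -0.1296, 0.3705]
tcp_rot: [-2.127, 0.187, 2.131]
contact_force: [-0.0, 0.8, -1.2]
width: 0.0323
```

Run:
```python
from h import *
goal(*mix(0,-.0395),.0995,A+np.pi/2)
```

```text
t 14.37 q6 1.30 yaw -1.747->-1.747 w 0.0323 | d [11.6   0.02 -0.05] a [-0.     0.002  0.001] rows>=3
```

Emit:
apply_moves(targets=[{"dx": 3, "dy": 0, "dz": 0, "ax": 0, "ay": 0, "az": 0}, {"dx": 6, "dy": 0, "dz": 0, "ax": 0, "ay": 0, "az": 0}, {"dx": 8.5, "dy": 0, "dz": 0, "ax": 0, "ay": 0, "az": 0}, {"dx": 10.5, "dy": 0, "dz": 0, "ax": 0, "ay": 0, "az": 0}, {"dx": 11.5, "dy": 0, "dz": 0, "ax": 0, "ay": 0, "az": 0}, {"dx": 11.5, "dy": 0, "dz": 0, "ax": 0, "ay": 0, "az": 0}, {"dx": 11.5, "dy": 0, "dz": 0, "ax": 0, "ay": 0, "az": 0}, {"dx": 11.5, "dy": 0, "dz": 0, "ax": 0, "ay": 0, "az": 0}])

```text
time: 15.03
tool_pos: [0.5452, -0.1297, 0.2575]
tcp_rot: [-2.131, 0.188, 2.128]
contact_force: [0.0, -0.0, -1.3]
width: 0.0327
```

Emit:
apply_moves(targets=[{"dx": 0, "dy": 0, "dz": 0, "ax": 0, "ay": 0, "az": 0}, {"dx": 0, "dy": 0, "dz": 0, "ax": 0, "ay": 0, "az": 0}, {"dx": 0, "dy": 0, "dz": 0, "ax": 0, "ay": 0, "az": 0}, {"dx": 0, "dy": 0, "dz": 0, "ax": 0, "ay": 0, "az": 0}, {"dx": -3, "dy": 0, "dz": 0, "ax": 0, "ay": 0, "az": 0}, {"dx": -7, "dy": 0, "dz": 0, "ax": 0, "ay": 0, "az": 0}, {"dx": -11, "dy": 0, "dz": 0, "ax": 0, "ay": 0, "az": 0}, {"dx": -14, "dy": 0, "dz": 0, "ax": 0, "ay": 0, "az": 0}], gripper=80)

```text
time: 15.7
tool_pos: [0.5448, -0.13, 0.4002]
tcp_rot: [-2.133, 0.189, 2.127]
contact_force: [0.8, -0.3, 0.2]
width: 0.0589
```

Run:
```python
from h import *
t=imaging.read_camera("top");cv2.imwrite("pics/top3.png",t)
for c,lo,hi in(("blue",(108,170,90),(125,255,255)),("red",(0,180,100),(6,255,255))):
    for b in blobs(t,lo,hi,60): print(c,b,onz("top",b[0],.09))
goal(.545,.331,.235,A+np.pi/2)
look("w8")
```

```text
blue (array([216. , 193.9]), [208, 186, 17, 17, 232]) [0.54326889 0.33099884 0.09      ]
blue (array([473.6, 197.2]), [465, 189, 18, 17, 234]) [ 0.54576894 -0.13640257  0.09      ]
blue (array([466. , 239.4]), [458, 232, 18, 17, 221]) [ 0.46808454 -0.12101505  0.09      ]
red (array([284.7, 137.9]), [277, 130, 17, 16, 208]) [0.64956142 0.20986256 0.09      ]
t 15.75 q6 1.30 yaw -1.747->-1.747 w 0.0589 | d [  1.32 -45.4    8.11] a [-0.    -0.012 -0.003] rows>=12
blue (array([311.9, 236.6]), [288, 208, 49, 58, 1920]) [ 0.5407 -0.1293  0.085 ]
blue (array([311.1, 337.4]), [289, 308, 45, 58, 1915]) [ 0.4618 -0.1146  0.085 ]
```

View pics/w8.png

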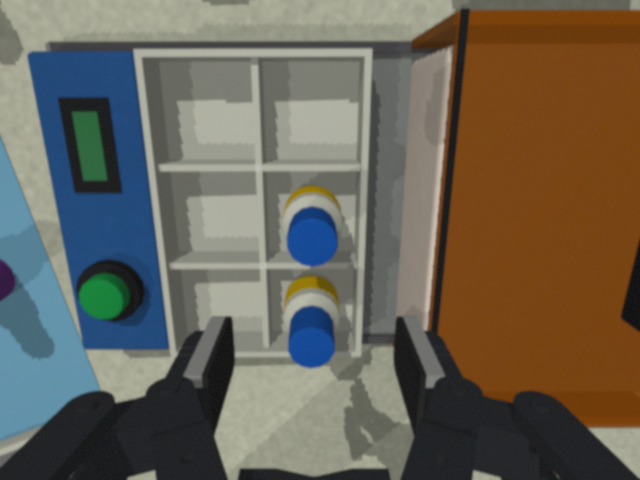

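Two blue-cap bottles stand in cells, at (312,237) and (311,337). Next is blue b1, unmoved at (216,194) in the top view.

Emit:
apply_moves(targets=[{"dx": 0, "dy": -30, "dz": 5.4, "ax": 0, "ay": 0, "az": 0}, {"dx": 0, "dy": -30, "dz": 5.4, "ax": 0, "ay": 0, "az": 0}, {"dx": 0, "dy": -30, "dz": 5.4, "ax": 0, "ay": 0, "az": 0}, {"dx": 0, "dy": -30, "dz": 5.4, "ax": 0, "ay": 0, "az": 0}, {"dx": 0, "dy": -30, "dz": 5.4, "ax": 0, "ay": 0, "az": 0}, {"dx": 0, "dy": -30, "dz": 5.4, "ax": 0, "ay": 0, "az": 0}, {"dx": 0, "dy": -30, "dz": 5.4, "ax": 0, "ay": 0, "az": 0}, {"dx": 0, "dy": -30, "dz": 5.4, "ax": 0, "ay": 0, "az": 0}])

```text
time: 16.47
tool_pos: [0.5436, 0.1792, 0.3958]
tcp_rot: [-2.13, 0.183, 2.132]
contact_force: [0.7, 0.4, -0.8]
width: 0.0588
```

Emit:
apply_moves(targets=[{"dx": 0, "dy": -15.4, "dz": 2.7, "ax": 0, "ay": 0, "az": 0}, {"dx": 0, "dy": -15.4, "dz": 2.7, "ax": 0, "ay": 0, "az": 0}, {"dx": 0, "dy": -15.4, "dz": 2.7, "ax": 0, "ay": 0, "az": 0}, {"dx": 0, "dy": -15.4, "dz": 2.7, "ax": 0, "ay": 0, "az": 0}, {"dx": 0, "dy": -15.4, "dz": 2.7, "ax": 0, "ay": 0, "az": 0}, {"dx": 0, "dy": -15.4, "dz": 2.7, "ax": 0, "ay": 0, "az": 0}, {"dx": 0, "dy": -15.4, "dz": 2.7, "ax": 0, "ay": 0, "az": 0}])

```text
time: 17.05
tool_pos: [0.5451, 0.3303, 0.3959]
tcp_rot: [-2.128, 0.189, 2.13]
contact_force: [-0.9, -0.5, -0.4]
width: 0.0582
```

Run:
```python
from h import *
look("w9"); goal(.546,.331,.078,A+np.pi/2)
```

```text
blue (array([259.7,  45.7]), [178, 38, 160, 16, 589]) [0.662  0.3413 0.085 ]
blue (array([311.3, 225.1]), [287, 198, 49, 56, 1728]) [0.548  0.3309 0.085 ]
red (array([477.1,  25.2]), [442, 0, 72, 56, 3146]) [0.6504 0.2141 0.085 ]
t 17.10 q6 2.11 yaw -1.748->-1.747 w 0.0583 | d [16.33 -0.13 -0.06] a [-0.001  0.    -0.001] rows>=4
```

View pics/w9.png

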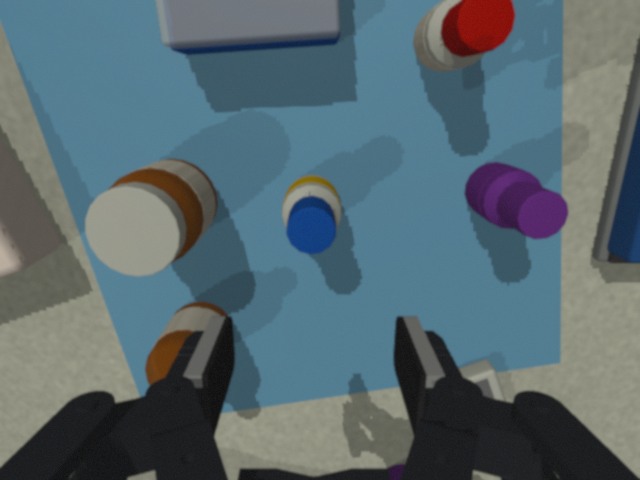

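Emit:
apply_moves(targets=[{"dx": 4, "dy": -0.1, "dz": -0.15, "ax": 0, "ay": 0, "az": 0}, {"dx": 8, "dy": -0.1, "dz": -0.15, "ax": 0, "ay": 0, "az": 0}, {"dx": 11, "dy": -0.1, "dz": -0.15, "ax": 0, "ay": 0, "az": 0}, {"dx": 14, "dy": -0.1, "dz": -0.15, "ax": 0, "ay": 0, "az": 0}, {"dx": 16.3, "dy": -0.1, "dz": -0.15, "ax": 0, "ay": 0, "az": 0}, {"dx": 16.3, "dy": -0.1, "dz": -0.15, "ax": 0, "ay": 0, "az": 0}, {"dx": 16.3, "dy": -0.1, "dz": -0.15, "ax": 0, "ay": 0, "az": 0}, {"dx": 16.3, "dy": -0.1, "dz": -0.15, "ax": 0, "ay": 0, "az": 0}])

```text
time: 17.77
tool_pos: [0.5472, 0.3312, 0.2357]
tcp_rot: [-2.131, 0.188, 2.125]
contact_force: [1.5, 0.7, -0.1]
width: 0.0586
```

Emit:
apply_moves(targets=[{"dx": 0, "dy": 0, "dz": 0, "ax": 0, "ay": 0, "az": 0}, {"dx": 0, "dy": 0, "dz": 0, "ax": 0, "ay": 0, "az": 0}, {"dx": 0, "dy": 0, "dz": 0, "ax": 0, "ay": 0, "az": 0}, {"dx": 0, "dy": 0, "dz": 0, "ax": 0, "ay": 0, "az": 0}, {"dx": 0, "dy": 0, "dz": 0, "ax": 0, "ay": 0, "az": 0}, {"dx": 0, "dy": 0, "dz": 0, "ax": 0, "ay": 0, "az": 0}], gripper=255)

```text
time: 18.27
tool_pos: [0.5469, 0.3318, 0.2356]
tcp_rot: [-2.132, 0.187, 2.126]
contact_force: [0.2, -1.5, 6.3]
width: 0.0326
```

Emit:
apply_moves(targets=[{"dx": -3, "dy": 0, "dz": 0, "ax": 0, "ay": 0, "az": 0}, {"dx": -6, "dy": 0, "dz": 0, "ax": 0, "ay": 0, "az": 0}, {"dx": -9, "dy": 0, "dz": 0, "ax": 0, "ay": 0, "az": 0}, {"dx": -12, "dy": 0, "dz": 0, "ax": 0, "ay": 0, "az": 0}, {"dx": -14, "dy": 0, "dz": 0, "ax": 0, "ay": 0, "az": 0}, {"dx": -14, "dy": 0, "dz": 0, "ax": 0, "ay": 0, "az": 0}, {"dx": -14, "dy": 0, "dz": 0, "ax": 0, "ay": 0, "az": 0}])

```text
time: 18.85
tool_pos: [0.5463, 0.3317, 0.3743]
tcp_rot: [-2.131, 0.187, 2.127]
contact_force: [0.6, 0.5, -3.5]
width: 0.0324
```

Run:
```python
from h import *
goal(*mix(.079,-.0395),.218,A+np.pi/2)
```

```text
t 18.85 q6 2.11 yaw -1.747->-1.747 w 0.0324 | d [  0.11  45.46 -15.86] a [-0.    -0.001  0.001] rows>=12
```

Emit:
apply_moves(targets=[{"dx": 0, "dy": 3.8, "dz": -1.3, "ax": 0, "ay": 0, "az": 0}, {"dx": 0, "dy": 7.6, "dz": -2.6, "ax": 0, "ay": 0, "az": 0}, {"dx": 0, "dy": 11.4, "dz": -3.9, "ax": 0, "ay": 0, "az": 0}, {"dx": 0, "dy": 15.2, "dz": -5.2, "ax": 0, "ay": 0, "az": 0}, {"dx": 0, "dy": 19, "dz": -6.5, "ax": 0, "ay": 0, "az": 0}, {"dx": 0, "dy": 22.8, "dz": -7.8, "ax": 0, "ay": 0, "az": 0}, {"dx": 0, "dy": 26.6, "dz": -9.1, "ax": 0, "ay": 0, "az": 0}, {"dx": 0, "dy": 30.4, "dz": -10.4, "ax": 0, "ay": 0, "az": 0}])

```text
time: 19.52
tool_pos: [0.5954, 0.0123, 0.3717]
tcp_rot: [-2.126, 0.188, 2.133]
contact_force: [0.1, 1.3, -2.4]
width: 0.0325
```

Emit:
apply_moves(targets=[{"dx": 0, "dy": 3.8, "dz": -1.3, "ax": 0, "ay": 0, "az": 0}, {"dx": 0, "dy": 7.6, "dz": -2.6, "ax": 0, "ay": 0, "az": 0}, {"dx": 0, "dy": 11.4, "dz": -3.9, "ax": 0, "ay": 0, "az": 0}, {"dx": 0, "dy": 15.1, "dz": -5.4, "ax": 0, "ay": 0, "az": 0}, {"dx": 0, "dy": 15.1, "dz": -5.4, "ax": 0, "ay": 0, "az": 0}, {"dx": 0, "dy": 15.1, "dz": -5.4, "ax": 0, "ay": 0, "az": 0}, {"dx": 0, "dy": 15.1, "dz": -5.4, "ax": 0, "ay": 0, "az": 0}])

```text
time: 20.1
tool_pos: [0.6222, -0.1436, 0.372]
tcp_rot: [-2.126, 0.187, 2.132]
contact_force: [1.2, 0.1, -1.0]
width: 0.0324
```

Run:
```python
from h import *
goal(*mix(.079,-.0395),.1018,A+np.pi/2)
```

```text
t 20.10 q6 1.34 yaw -1.747->-1.747 w 0.0324 | d [11.52  0.   -0.1 ] a [-0.     0.003  0.001] rows>=3
```

Emit:
apply_moves(targets=[{"dx": 3, "dy": 0, "dz": -0.1, "ax": 0, "ay": 0, "az": 0}, {"dx": 6, "dy": 0, "dz": -0.1, "ax": 0, "ay": 0, "az": 0}, {"dx": 8.5, "dy": 0, "dz": -0.1, "ax": 0, "ay": 0, "az": 0}, {"dx": 10.5, "dy": 0, "dz": -0.1, "ax": 0, "ay": 0, "az": 0}, {"dx": 11.5, "dy": 0, "dz": -0.1, "ax": 0, "ay": 0, "az": 0}, {"dx": 11.5, "dy": 0, "dz": -0.1, "ax": 0, "ay": 0, "az": 0}, {"dx": 11.5, "dy": 0, "dz": -0.1, "ax": 0, "ay": 0, "az": 0}, {"dx": 11.5, "dy": 0, "dz": -0.1, "ax": 0, "ay": 0, "az": 0}])

```text
time: 20.77
tool_pos: [0.6235, -0.1435, 0.2597]
tcp_rot: [-2.131, 0.188, 2.128]
contact_force: [0.0, -0.2, -0.1]
width: 0.0324
```

Emit:
apply_moves(targets=[{"dx": 0, "dy": 0, "dz": 0, "ax": 0, "ay": 0, "az": 0}, {"dx": 0, "dy": 0, "dz": 0, "ax": 0, "ay": 0, "az": 0}, {"dx": 0, "dy": 0, "dz": 0, "ax": 0, "ay": 0, "az": 0}, {"dx": 0, "dy": 0, "dz": 0, "ax": 0, "ay": 0, "az": 0}, {"dx": -3, "dy": 0, "dz": 0, "ax": 0, "ay": 0, "az": 0}, {"dx": -7, "dy": 0, "dz": 0, "ax": 0, "ay": 0, "az": 0}, {"dx": -11, "dy": 0, "dz": 0, "ax": 0, "ay": 0, "az": 0}, {"dx": -14, "dy": 0, "dz": 0, "ax": 0, "ay": 0, "az": 0}], gripper=80)

```text
time: 21.43
tool_pos: [0.623, -0.144, 0.4025]
tcp_rot: [-2.133, 0.189, 2.126]
contact_force: [0.0, -0.7, 0.4]
width: 0.0583
```

Run:
```python
from h import *
t=imaging.read_camera("top");cv2.imwrite("pics/top4.png",t)
for c,lo,hi in(("blue",(108,170,90),(125,255,255)),("red",(0,180,100),(6,255,255))):
    for b in blobs(t,lo,hi,60): print(c,b,onz("top",b[0],.09))
goal(.651,.211,.235,A+np.pi/2)
look("w10")
```

```text
blue (array([480.6, 155.3]), [472, 147, 18, 17, 227]) [ 0.62440388 -0.15096756  0.09      ]
blue (array([473.4, 196.9]), [465, 189, 18, 17, 225]) [ 0.54631812 -0.13604559  0.09      ]
blue (array([462.4, 240.1]), [458, 232, 9, 17, 118]) [ 0.46670857 -0.11443756  0.09      ]
red (array([284.7, 137.9]), [277, 130, 17, 17, 209]) [0.64956142 0.20986256 0.09      ]
t 21.48 q6 1.34 yaw -1.747->-1.747 w 0.0586 | d [  1.69 -35.44   3.5 ] a [-0.    -0.012 -0.003] rows>=9
blue (array([312.7, 236.5]), [289, 209, 49, 56, 1862]) [ 0.6181 -0.1436  0.085 ]
blue (array([312.3, 337. ]), [291, 307, 44, 59, 1859]) [ 0.5386 -0.129   0.085 ]
blue (array([311.3, 422.4]), [292, 392, 40, 60, 1746]) [ 0.4602 -0.1141  0.085 ]
```

View pics/top4.png

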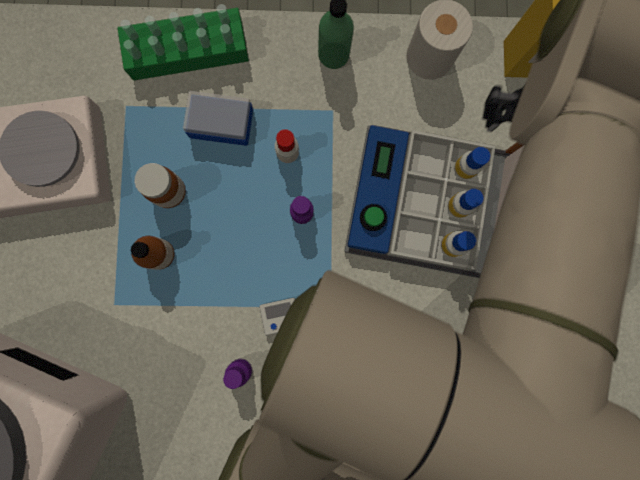

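View pics/w10.png

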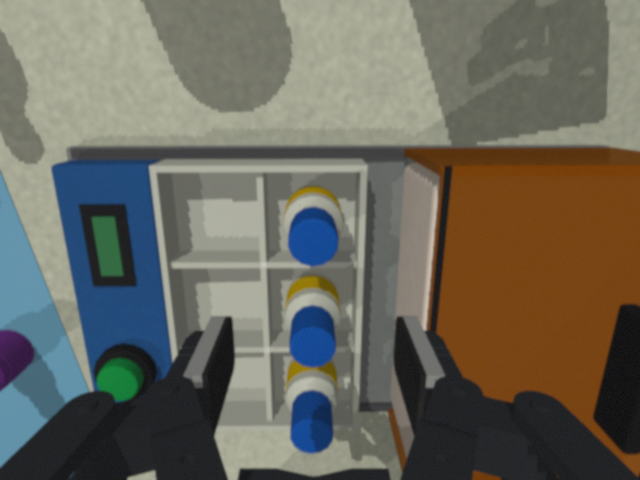

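Emit:
apply_moves(targets=[{"dx": 0, "dy": -30, "dz": 3, "ax": 0, "ay": 0, "az": 0}, {"dx": 0, "dy": -30, "dz": 3, "ax": 0, "ay": 0, "az": 0}, {"dx": 0, "dy": -30, "dz": 3, "ax": 0, "ay": 0, "az": 0}, {"dx": 0, "dy": -30, "dz": 3, "ax": 0, "ay": 0, "az": 0}, {"dx": 0, "dy": -30, "dz": 3, "ax": 0, "ay": 0, "az": 0}, {"dx": 0, "dy": -30, "dz": 3, "ax": 0, "ay": 0, "az": 0}, {"dx": 0, "dy": -30, "dz": 3, "ax": 0, "ay": 0, "az": 0}, {"dx": 0, "dy": -30, "dz": 3, "ax": 0, "ay": 0, "az": 0}])

```text
time: 22.2
tool_pos: [0.6457, 0.1621, 0.3979]
tcp_rot: [-2.13, 0.181, 2.132]
contact_force: [-0.5, -0.5, -0.6]
width: 0.0591
```

Emit:
apply_moves(targets=[{"dx": 0, "dy": -5.4, "dz": 0.5, "ax": 0, "ay": 0, "az": 0}, {"dx": 0, "dy": -5.4, "dz": 0.5, "ax": 0, "ay": 0, "az": 0}, {"dx": 0, "dy": -5.4, "dz": 0.5, "ax": 0, "ay": 0, "az": 0}, {"dx": 0, "dy": -5.4, "dz": 0.5, "ax": 0, "ay": 0, "az": 0}, {"dx": 0, "dy": -5.4, "dz": 0.5, "ax": 0, "ay": 0, "az": 0}])

```text
time: 22.62
tool_pos: [0.6511, 0.2092, 0.3984]
tcp_rot: [-2.128, 0.19, 2.129]
contact_force: [0.5, -0.3, -0.0]
width: 0.0586
```

Run:
```python
from h import *
look("w11"); goal(.651,.211,.078,A+np.pi/2)
```

```text
blue (array([205.7, 156.4]), [193, 110, 24, 101, 836]) [0.7109 0.2689 0.085 ]
red (array([311.3, 222.7]), [288, 195, 48, 56, 2049]) [0.6551 0.2098 0.085 ]
t 22.67 q6 1.89 yaw -1.749->-1.747 w 0.0587 | d [16.55 -0.19  0.04] a [-0.002  0.    -0.   ] rows>=4
```

View pics/w11.png

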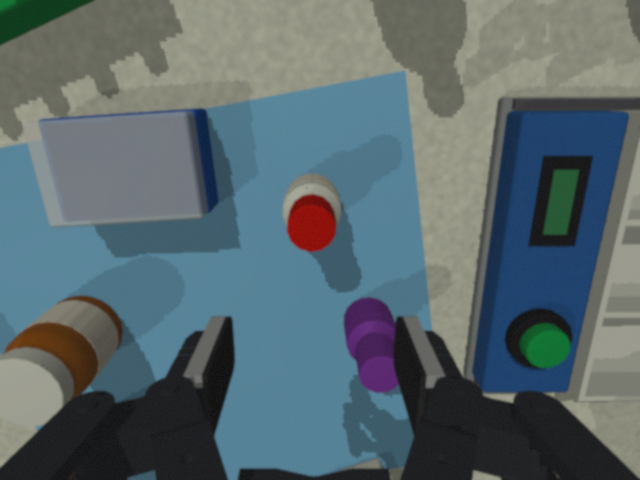

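Emit:
apply_moves(targets=[{"dx": 4, "dy": -0.15, "dz": -0.1, "ax": 0, "ay": 0, "az": 0}, {"dx": 8, "dy": -0.15, "dz": -0.1, "ax": 0, "ay": 0, "az": 0}, {"dx": 11, "dy": -0.15, "dz": -0.1, "ax": 0, "ay": 0, "az": 0}, {"dx": 14, "dy": -0.15, "dz": -0.1, "ax": 0, "ay": 0, "az": 0}, {"dx": 16.5, "dy": -0.15, "dz": -0.1, "ax": 0, "ay": 0, "az": 0}, {"dx": 16.5, "dy": -0.15, "dz": -0.1, "ax": 0, "ay": 0, "az": 0}, {"dx": 16.5, "dy": -0.15, "dz": -0.1, "ax": 0, "ay": 0, "az": 0}, {"dx": 16.5, "dy": -0.15, "dz": -0.1, "ax": 0, "ay": 0, "az": 0}])

```text
time: 23.33
tool_pos: [0.6527, 0.2112, 0.2359]
tcp_rot: [-2.132, 0.188, 2.125]
contact_force: [1.0, 0.5, 0.9]
width: 0.0587
```

Emit:
apply_moves(targets=[{"dx": 0, "dy": 0, "dz": 0, "ax": 0, "ay": 0, "az": 0}, {"dx": 0, "dy": 0, "dz": 0, "ax": 0, "ay": 0, "az": 0}, {"dx": 0, "dy": 0, "dz": 0, "ax": 0, "ay": 0, "az": 0}, {"dx": 0, "dy": 0, "dz": 0, "ax": 0, "ay": 0, "az": 0}, {"dx": 0, "dy": 0, "dz": 0, "ax": 0, "ay": 0, "az": 0}, {"dx": 0, "dy": 0, "dz": 0, "ax": 0, "ay": 0, "az": 0}], gripper=255)

```text
time: 23.83
tool_pos: [0.6525, 0.2117, 0.2358]
tcp_rot: [-2.133, 0.188, 2.126]
contact_force: [-1.9, -1.2, 6.1]
width: 0.0324
```

Emit:
apply_moves(targets=[{"dx": -3, "dy": 0, "dz": 0, "ax": 0, "ay": 0, "az": 0}, {"dx": -6, "dy": 0, "dz": 0, "ax": 0, "ay": 0, "az": 0}, {"dx": -9, "dy": 0, "dz": 0, "ax": 0, "ay": 0, "az": 0}, {"dx": -12, "dy": 0, "dz": 0, "ax": 0, "ay": 0, "az": 0}, {"dx": -15, "dy": 0, "dz": 0, "ax": 0, "ay": 0, "az": 0}, {"dx": -15, "dy": 0, "dz": 0, "ax": 0, "ay": 0, "az": 0}, {"dx": -15, "dy": 0, "dz": 0, "ax": 0, "ay": 0, "az": 0}])

```text
time: 24.42
tool_pos: [0.652, 0.2119, 0.3857]
tcp_rot: [-2.133, 0.187, 2.125]
contact_force: [-0.3, -0.2, -2.6]
width: 0.0325
```

Run:
```python
from h import *
goal(*mix(.079,.0395),.228,A+np.pi/2)
```

```text
t 24.42 q6 1.89 yaw -1.747->-1.747 w 0.0325 | d [ 0.25 27.61 -3.36] a [-0.    -0.003  0.001] rows>=7
```

Emit:
apply_moves(targets=[{"dx": 0, "dy": 4, "dz": -0.5, "ax": 0, "ay": 0, "az": 0}, {"dx": 0, "dy": 8, "dz": -1, "ax": 0, "ay": 0, "az": 0}, {"dx": 0, "dy": 12, "dz": -1.5, "ax": 0, "ay": 0, "az": 0}, {"dx": 0, "dy": 16, "dz": -2, "ax": 0, "ay": 0, "az": 0}, {"dx": 0, "dy": 20, "dz": -2.5, "ax": 0, "ay": 0, "az": 0}, {"dx": 0, "dy": 24, "dz": -3, "ax": 0, "ay": 0, "az": 0}, {"dx": 0, "dy": 27.6, "dz": -3.4, "ax": 0, "ay": 0, "az": 0}, {"dx": 0, "dy": 27.6, "dz": -3.4, "ax": 0, "ay": 0, "az": 0}])

```text
time: 25.08
tool_pos: [0.6366, -0.0721, 0.3818]
tcp_rot: [-2.123, 0.196, 2.13]
contact_force: [-0.1, -0.5, -1.1]
width: 0.032
```

Emit:
apply_moves(targets=[{"dx": 0, "dy": 0, "dz": 0, "ax": 0, "ay": 0, "az": 0}, {"dx": 0, "dy": 0, "dz": 0, "ax": 0, "ay": 0, "az": 0}, {"dx": 0, "dy": 0, "dz": 0, "ax": 0, "ay": 0, "az": 0}])

```text
time: 25.33
tool_pos: [0.6373, -0.0647, 0.383]
tcp_rot: [-2.128, 0.186, 2.131]
contact_force: [-0.7, -0.2, -1.8]
width: 0.0329
```

Run:
```python
from h import *
goal(*mix(.079,.0395),.102,A+np.pi/2)
```

```text
t 25.33 q6 1.46 yaw -1.746->-1.747 w 0.0329 | d [12.6   0.13  0.02] a [0.001 0.001 0.   ] rows>=4
```

Emit:
apply_moves(targets=[{"dx": 3, "dy": 0, "dz": 0, "ax": 0, "ay": 0, "az": 0}, {"dx": 6, "dy": 0, "dz": 0, "ax": 0, "ay": 0, "az": 0}, {"dx": 9, "dy": 0, "dz": 0, "ax": 0, "ay": 0, "az": 0}, {"dx": 11.5, "dy": 0, "dz": 0, "ax": 0, "ay": 0, "az": 0}, {"dx": 12.5, "dy": 0, "dz": 0, "ax": 0, "ay": 0, "az": 0}, {"dx": 12.5, "dy": 0, "dz": 0, "ax": 0, "ay": 0, "az": 0}, {"dx": 12.5, "dy": 0, "dz": 0, "ax": 0, "ay": 0, "az": 0}, {"dx": 12.5, "dy": 0, "dz": 0, "ax": 0, "ay": 0, "az": 0}])

```text
time: 26.0
tool_pos: [0.6375, -0.0652, 0.2595]
tcp_rot: [-2.131, 0.187, 2.128]
contact_force: [-0.3, 0.4, -2.4]
width: 0.0324
```

Emit:
apply_moves(targets=[{"dx": 0, "dy": 0, "dz": 0, "ax": 0, "ay": 0, "az": 0}, {"dx": 0, "dy": 0, "dz": 0, "ax": 0, "ay": 0, "az": 0}, {"dx": 0, "dy": 0, "dz": 0, "ax": 0, "ay": 0, "az": 0}, {"dx": 0, "dy": 0, "dz": 0, "ax": 0, "ay": 0, "az": 0}, {"dx": -3, "dy": 0, "dz": 0, "ax": 0, "ay": 0, "az": 0}, {"dx": -7, "dy": 0, "dz": 0, "ax": 0, "ay": 0, "az": 0}, {"dx": -11, "dy": 0, "dz": 0, "ax": 0, "ay": 0, "az": 0}, {"dx": -15, "dy": 0, "dz": 0, "ax": 0, "ay": 0, "az": 0}], gripper=80)

```text
time: 26.67
tool_pos: [0.6369, -0.0657, 0.4107]
tcp_rot: [-2.129, 0.188, 2.129]
contact_force: [0.3, 0.4, 0.5]
width: 0.0585
```

Run:
```python
from h import *
cv2.imwrite("pics/top5.png",imaging.read_camera("top"));cv2.imwrite("pics/side5.png",imaging.read_camera("side"))
goal(*mix(.003,-.240),.240,A+np.pi/2)
look("w12")
```

```text
t 26.77 q6 1.46 yaw -1.747->-1.747 w 0.0589 | d [ 2.08 27.97  7.66] a [-0.    -0.013 -0.001] rows>=7
blue (array([425.7, 234.1]), [399, 207, 55, 55, 1885]) [ 0.6172 -0.1458  0.085 ]
blue (array([418.3, 316.8]), [393, 303, 49, 35, 512]) [ 0.5513 -0.1337  0.085 ]
blue (array([399.5, 417.6]), [387, 388, 27, 57, 815]) [ 0.4595 -0.1084  0.085 ]
red (array([311.6, 231.7]), [288, 204, 48, 56, 2115]) [ 0.6336 -0.0643  0.085 ]
```

View pics/top5.png

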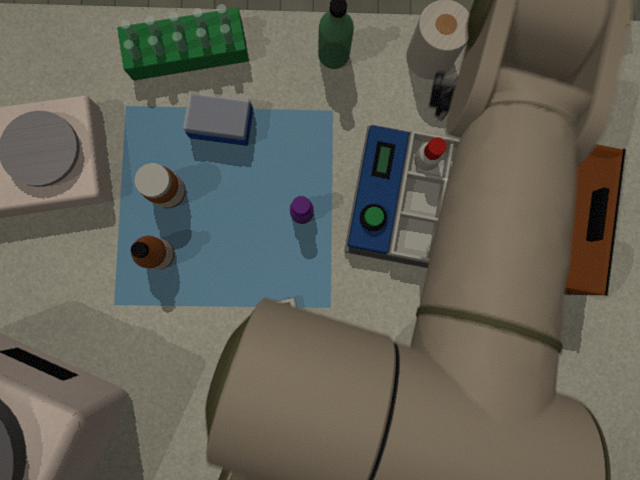

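View pics/side5.png

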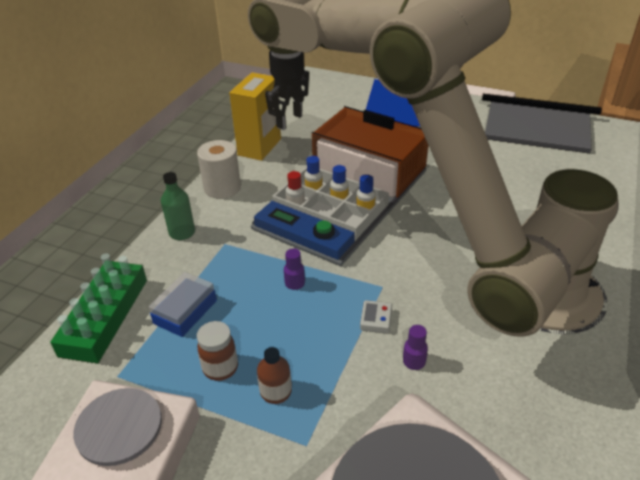

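Emit:
apply_moves(targets=[{"dx": 0, "dy": 28, "dz": 7.7, "ax": 0, "ay": 0, "az": 0}, {"dx": 0, "dy": 28, "dz": 7.7, "ax": 0, "ay": 0, "az": 0}, {"dx": 0, "dy": 28, "dz": 7.7, "ax": 0, "ay": 0, "az": 0}, {"dx": 0, "dy": 28, "dz": 7.7, "ax": 0, "ay": 0, "az": 0}, {"dx": 0, "dy": 28, "dz": 7.7, "ax": 0, "ay": 0, "az": 0}, {"dx": 0, "dy": 28, "dz": 7.7, "ax": 0, "ay": 0, "az": 0}, {"dx": 0, "dy": 28, "dz": 7.7, "ax": 0, "ay": 0, "az": 0}, {"dx": 0, "dy": 28, "dz": 7.7, "ax": 0, "ay": 0, "az": 0}])

```text
time: 27.48
tool_pos: [0.5093, -0.3336, 0.4069]
tcp_rot: [-2.123, 0.195, 2.129]
contact_force: [0.7, 0.0, -0.2]
width: 0.0581
```

Emit:
apply_moves(targets=[{"dx": 0, "dy": 0, "dz": 0, "ax": 0, "ay": 0, "az": 0}, {"dx": 0, "dy": 0, "dz": 0, "ax": 0, "ay": 0, "az": 0}, {"dx": 0, "dy": 0, "dz": 0, "ax": 0, "ay": 0, "az": 0}, {"dx": 0, "dy": 0, "dz": 0, "ax": 0, "ay": 0, "az": 0}])

```text
time: 27.82
tool_pos: [0.513, -0.3269, 0.4084]
tcp_rot: [-2.13, 0.186, 2.13]
contact_force: [-0.0, 0.5, -0.3]
width: 0.0589
```

Run:
```python
from h import *
look("w13"); goal(*mix(.003,-.240),.1555,A+np.pi/2)
```

```text
blue (array([604.6, 109.9]), [551, 0, 89, 254, 15580]) [ 0.5559 -0.5255  0.085 ]
blue (array([ 17.1, 114.2]), [0, 88, 42, 53, 1476]) [ 0.6193 -0.1505  0.085 ]
blue (array([ 26.7, 233. ]), [0, 206, 63, 57, 2410]) [ 0.5418 -0.1256  0.085 ]
blue (array([ 44.7, 333.3]), [11, 304, 69, 59, 2419]) [ 0.4628 -0.1081  0.085 ]
t 27.87 q6 0.99 yaw -1.745->-1.747 w 0.0591 | d [ 9.8   0.08 -0.02] a [0.002 0.    0.   ] rows>=3
```

View pics/w13.png

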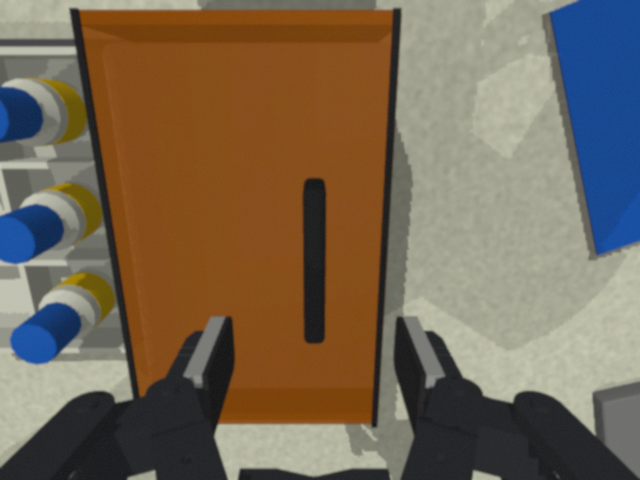

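Emit:
apply_moves(targets=[{"dx": 3, "dy": 0, "dz": 0, "ax": 0, "ay": 0, "az": 0}, {"dx": 6, "dy": 0, "dz": 0, "ax": 0, "ay": 0, "az": 0}, {"dx": 8.5, "dy": 0, "dz": 0, "ax": 0, "ay": 0, "az": 0}, {"dx": 9.7, "dy": 0, "dz": 0, "ax": 0, "ay": 0, "az": 0}, {"dx": 9.7, "dy": 0, "dz": 0, "ax": 0, "ay": 0, "az": 0}, {"dx": 9.7, "dy": 0, "dz": 0, "ax": 0, "ay": 0, "az": 0}, {"dx": 9.7, "dy": 0, "dz": 0, "ax": 0, "ay": 0, "az": 0}])

```text
time: 28.45
tool_pos: [0.5127, -0.3278, 0.3131]
tcp_rot: [-2.132, 0.189, 2.128]
contact_force: [0.6, 1.2, -0.1]
width: 0.0587
```

Emit:
apply_moves(targets=[{"dx": 0, "dy": 0, "dz": 0, "ax": 0, "ay": 0, "az": 0}, {"dx": 0, "dy": 0, "dz": 0, "ax": 0, "ay": 0, "az": 0}, {"dx": 0, "dy": 0, "dz": 0, "ax": 0, "ay": 0, "az": 0}, {"dx": 0, "dy": 0, "dz": 0, "ax": 0, "ay": 0, "az": 0}, {"dx": 0, "dy": 0, "dz": 0, "ax": 0, "ay": 0, "az": 0}, {"dx": 0, "dy": 0, "dz": 0, "ax": 0, "ay": 0, "az": 0}], gripper=255)

```text
time: 28.95
tool_pos: [0.5126, -0.3272, 0.3123]
tcp_rot: [-2.129, 0.186, 2.128]
contact_force: [-0.7, 6.6, 5.1]
width: 0.011
```

Emit:
apply_moves(targets=[{"dx": 0, "dy": -2, "dz": 0, "ax": 0, "ay": 0, "az": 0}, {"dx": 0, "dy": -4, "dz": 0, "ax": 0, "ay": 0, "az": 0}, {"dx": 0, "dy": -6, "dz": 0, "ax": 0, "ay": 0, "az": 0}, {"dx": 0, "dy": -8, "dz": 0, "ax": 0, "ay": 0, "az": 0}, {"dx": 0, "dy": -10, "dz": 0, "ax": 0, "ay": 0, "az": 0}, {"dx": 0, "dy": -12, "dz": 0, "ax": 0, "ay": 0, "az": 0}, {"dx": 0, "dy": -14, "dz": 0, "ax": 0, "ay": 0, "az": 0}, {"dx": 0, "dy": -16, "dz": 0, "ax": 0, "ay": 0, "az": 0}])

```text
time: 29.62
tool_pos: [0.5403, -0.17, 0.3124]
tcp_rot: [-2.13, 0.19, 2.13]
contact_force: [-2.1, -3.4, 2.4]
width: 0.0108
```

Emit:
apply_moves(targets=[{"dx": 0, "dy": -1.5, "dz": 0, "ax": 0, "ay": 0, "az": 0}, {"dx": 0, "dy": -2.8, "dz": 0, "ax": 0, "ay": 0, "az": 0}, {"dx": 0, "dy": -3.5, "dz": 0, "ax": 0, "ay": 0, "az": 0}, {"dx": 0, "dy": -3.7, "dz": 0, "ax": 0, "ay": 0, "az": 0}, {"dx": 0, "dy": -3.7, "dz": 0, "ax": 0, "ay": 0, "az": 0}, {"dx": 0, "dy": -3.7, "dz": 0, "ax": 0, "ay": 0, "az": 0}])

```text
time: 30.12
tool_pos: [0.5468, -0.1336, 0.3123]
tcp_rot: [-2.129, 0.187, 2.129]
contact_force: [-5.7, 2.5, 7.3]
width: 0.0107
```

Run:
```python
from h import *
s=readout.observe(); print(s["contact_force"],s["width"],s["tool_pos"], RM.T@(s["tool_pos"][:2]-O))
```

```text
[-5.66237146  2.46688627  7.3319452 ] 0.010734528888368315 [ 0.54682163 -0.13357775  0.31234711] [ 0.00237419 -0.04292516]
```

Push gently to the shut stop.

Emit:
apply_moves(targets=[{"dx": 0, "dy": -0.2, "dz": 0, "ax": 0, "ay": 0, "az": 0}, {"dx": 0, "dy": -0.3, "dz": 0, "ax": 0, "ay": 0, "az": 0}, {"dx": 0, "dy": -0.3, "dz": 0, "ax": 0, "ay": 0, "az": 0}])

```text
time: 30.37
tool_pos: [0.5473, -0.131, 0.3123]
tcp_rot: [-2.129, 0.188, 2.13]
contact_force: [-4.9, 0.6, 7.2]
width: 0.011
```

Emit:
apply_moves(targets=[{"dx": 0, "dy": -0.2, "dz": 0, "ax": 0, "ay": 0, "az": 0}, {"dx": 0, "dy": -0.2, "dz": 0, "ax": 0, "ay": 0, "az": 0}, {"dx": 0, "dy": -0.2, "dz": 0, "ax": 0, "ay": 0, "az": 0}])

```text
time: 30.62
tool_pos: [0.5475, -0.1297, 0.3124]
tcp_rot: [-2.129, 0.19, 2.13]
contact_force: [-6.6, -2.8, 7.0]
width: 0.011
```

Emit:
apply_moves(targets=[{"dx": 0, "dy": -0.15, "dz": 0, "ax": 0, "ay": 0, "az": 0}, {"dx": 0, "dy": -0.15, "dz": 0, "ax": 0, "ay": 0, "az": 0}, {"dx": 0, "dy": -0.15, "dz": 0, "ax": 0, "ay": 0, "az": 0}])

```text
time: 30.87
tool_pos: [0.5476, -0.1292, 0.3124]
tcp_rot: [-2.13, 0.193, 2.132]
contact_force: [-8.4, -11.4, 6.1]
width: 0.0109
```

Run:
```python
from h import *
s=readout.observe(); print(s["contact_force"],s["width"],s["tool_pos"], RM.T@(s["tool_pos"][:2]-O), RM.T@(s["contact_force"][:2]))
```

```text
[ -8.38996728 -11.39584803   6.08265483] 0.010928925868591476 [ 0.54763219 -0.1292144   0.31235706] [ 0.00240823 -0.03848729] [ -6.26502787 -12.68882694]
```

Emit:
apply_moves(targets=[{"dx": 0, "dy": -0.1, "dz": 0, "ax": 0, "ay": 0, "az": 0}, {"dx": 0, "dy": -0.1, "dz": 0, "ax": 0, "ay": 0, "az": 0}, {"dx": 0, "dy": -0.1, "dz": 0, "ax": 0, "ay": 0, "az": 0}])

```text
time: 31.12
tool_pos: [0.5477, -0.1289, 0.3123]
tcp_rot: [-2.13, 0.195, 2.132]
contact_force: [-9.3, -16.0, 6.0]
width: 0.0109
```

Emit:
apply_moves(targets=[{"dx": 0, "dy": 0, "dz": 0, "ax": 0, "ay": 0, "az": 0}, {"dx": 0, "dy": 0, "dz": 0, "ax": 0, "ay": 0, "az": 0}, {"dx": 0, "dy": 0, "dz": 0, "ax": 0, "ay": 0, "az": 0}, {"dx": 0, "dy": 0, "dz": 0, "ax": 0, "ay": 0, "az": 0}, {"dx": 0, "dy": 0, "dz": 0, "ax": 0, "ay": 0, "az": 0}, {"dx": -4, "dy": 0, "dz": 0, "ax": 0, "ay": 0, "az": 0}, {"dx": -8, "dy": 0, "dz": 0, "ax": 0, "ay": 0, "az": 0}, {"dx": -9, "dy": 0, "dz": 0, "ax": 0, "ay": 0, "az": 0}], gripper=80)

```text
time: 31.78
tool_pos: [0.5484, -0.1265, 0.4077]
tcp_rot: [-2.14, 0.191, 2.122]
contact_force: [0.2, -0.4, 0.3]
width: 0.0587
```

Emit:
apply_moves(targets=[{"dx": 0, "dy": 0, "dz": 0, "ax": 0, "ay": 0, "az": 0}, {"dx": 0, "dy": 0, "dz": 0, "ax": 0, "ay": 0, "az": 0}, {"dx": 0, "dy": 0, "dz": 0, "ax": 0, "ay": 0, "az": 0}], gripper=255)

```text
time: 32.03
tool_pos: [0.5481, -0.1265, 0.4002]
tcp_rot: [-2.126, 0.187, 2.131]
contact_force: [-0.5, 0.1, -0.3]
width: 0.0223
```

Run:
```python
from h import *
P=imaging.camera_params("wrist")
cv2.imwrite("pics/w14.png",imaging.read_camera("wrist"))
cv2.imwrite("pics/side6.png",imaging.read_camera("side")[60:300,180:500])
print(proj("wrist",[*mix(0,-.034),.165],P),proj("wrist",[*mix(0,-.046),.165],P))
goal(*mix(-.060,.125),.175,A+np.pi/2)
```

```text
[310.029033   275.83566208] [333.49974802 275.83519405]
t 32.13 q6 1.31 yaw -1.747->-1.747 w 0.0078 | d [  7.04 -16.08   6.23] a [-0.     0.003  0.001] rows>=5
```

View pics/w14.png

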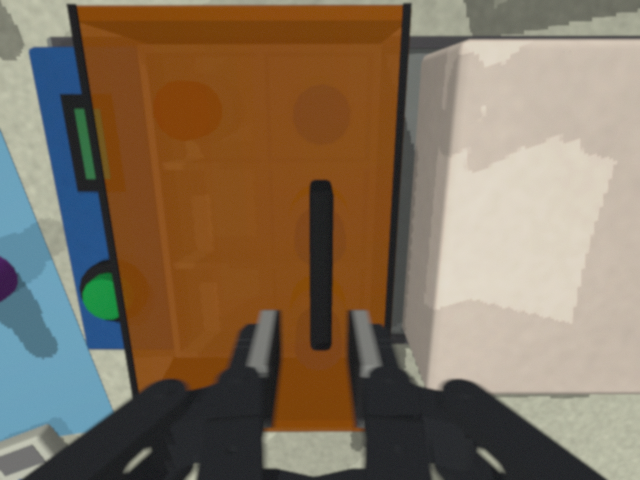

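View pics/side6.png

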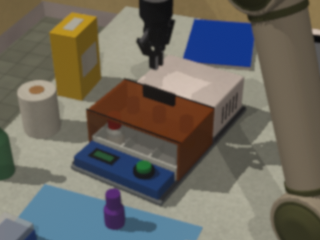

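```bash
cat > g2.py <<'E'
from h import *
def goaltip(x,y,z,th=0.2):
    s=readout.observe(); R=Ro.from_rotvec(s["tcp_rot"]).as_matrix(); p=s["tool_pos"]
    yaw=A-np.pi/2; ty=np.array([np.cos(yaw),np.sin(yaw),0]); tx=np.array([0,0,-1.])
    T=np.c_[tx,ty,np.cross(tx,ty)]@Ro.from_rotvec([0,0,th]).as_matrix()
    d=R.T@(np.array([x,y,z])-.173*T[:,0]-p)*100
    print(s["time"],"tip now",p+.173*R[:,0],"mixer",RM.T@((p+.173*R[:,0])[:2]-O),"d",d.round(2),"a",Ro.from_matrix(R.T@T).as_rotvec().round(3))
E
python3 - <<'E'
from g2 import *
goaltip(*mix(-.060,.127),.11)
E
```

```text
32.1333 tip now [ 0.54776637 -0.12639908  0.22715569] mixer [ 0.00204741 -0.03569196] d [ 12.09 -19.71   6.22] a [0.    0.003 0.201]
```

Emit:
apply_moves(targets=[{"dx": 0, "dy": -19.7, "dz": 6.2, "ax": 0, "ay": 0, "az": 0.2}, {"dx": 0, "dy": -19.7, "dz": 6.2, "ax": 0, "ay": 0, "az": 0.2}, {"dx": 0, "dy": -19.7, "dz": 6.2, "ax": 0, "ay": 0, "az": 0.2}, {"dx": 0, "dy": -19.7, "dz": 6.2, "ax": 0, "ay": 0, "az": 0.2}, {"dx": 0, "dy": -19.7, "dz": 6.2, "ax": 0, "ay": 0, "az": 0.2}, {"dx": 0, "dy": -19.7, "dz": 6.2, "ax": 0, "ay": 0, "az": 0.2}, {"dx": 0, "dy": -19.7, "dz": 6.2, "ax": 0, "ay": 0, "az": 0.2}, {"dx": 0, "dy": -19.7, "dz": 6.2, "ax": 0, "ay": 0, "az": 0.2}])

```text
time: 32.8
tool_pos: [0.5218, 0.0778, 0.401]
tcp_rot: [2.169, -0.413, -2.21]
contact_force: [-0.6, -0.3, 0.3]
width: 0.0002
```

Run:
```python
from g2 import *
goaltip(*mix(-.060,.127),.08)
P=imaging.camera_params("wrist")
im=imaging.read_camera("wrist");cv2.imwrite("pics/w15.png",im)
c=-P["R"].T@P["t"]; print("cam",RM.T@(c[:2]-O),c[2], readout.observe()["tool_pos"][2])
```

```text
32.8 tip now [0.5156159  0.04397224 0.23146518] mixer [-0.05943719  0.12641813] d [14.83 -3.07  0.06] a [ 0.     0.001 -0.   ]
cam [0.02521386 0.15440283] 0.36975160672034557 0.4010999393454459
```

View pics/w15.png

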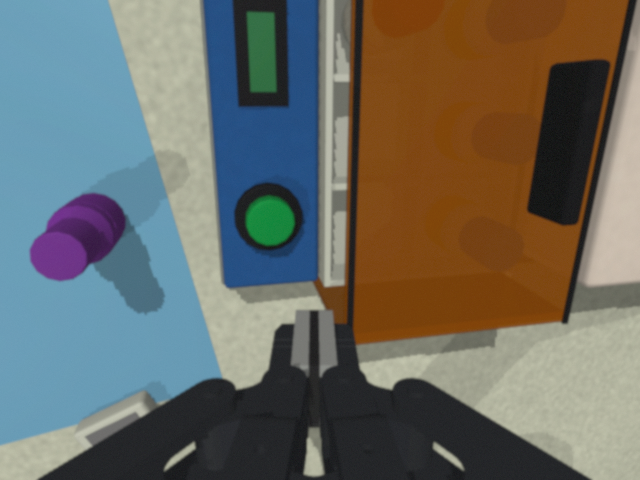

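Emit:
apply_moves(targets=[{"dx": 3.6, "dy": -0.75, "dz": 0, "ax": 0, "ay": 0, "az": 0}, {"dx": 7.2, "dy": -1.5, "dz": 0, "ax": 0, "ay": 0, "az": 0}, {"dx": 10.8, "dy": -2.25, "dz": 0, "ax": 0, "ay": 0, "az": 0}, {"dx": 13.5, "dy": -2.8, "dz": 0, "ax": 0, "ay": 0, "az": 0}, {"dx": 14.8, "dy": -3.05, "dz": 0, "ax": 0, "ay": 0, "az": 0}, {"dx": 14.8, "dy": -3.05, "dz": 0, "ax": 0, "ay": 0, "az": 0}, {"dx": 14.8, "dy": -3.05, "dz": 0, "ax": 0, "ay": 0, "az": 0}])

```text
time: 33.43
tool_pos: [0.5221, 0.0775, 0.2505]
tcp_rot: [2.17, -0.415, -2.211]
contact_force: [0.8, -0.2, 1.3]
width: -0.0
```

Run:
```python
from g2 import *
goaltip(*mix(-.060,.127),.056)
P=imaging.camera_params("wrist")
im=imaging.read_camera("wrist");cv2.imwrite("pics/w16.png",im)
for b in blobs(im,(50,120,60),(80,255,255)): print(b,RM.T@(onz("wrist",b[0],.066,P)[:2]-O))
cv2.imwrite("pics/side7.png",cv2.resize(imaging.read_camera("side")[120:280,220:440],None,fx=3,fy=3))
```

```text
33.4333 tip now [0.51588468 0.04370744 0.08090675] mixer [-0.0591262   0.12620448] d [ 2.43 -0.57  0.11] a [-0.002  0.001 -0.   ]
(array([296.3,  43.2]), [271, 0, 51, 89, 4296]) [0.04221031 0.12871069]
(array([302.4, 301.4]), [262, 273, 90, 73, 3335]) [-0.0517344   0.12768607]
```

View pics/w16.png

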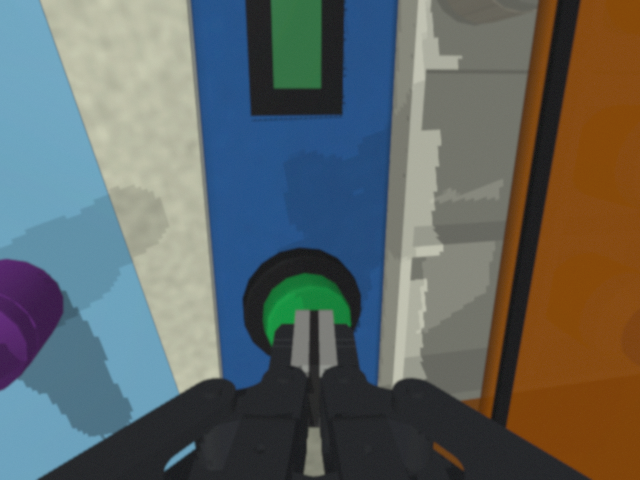

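View pics/side7.png

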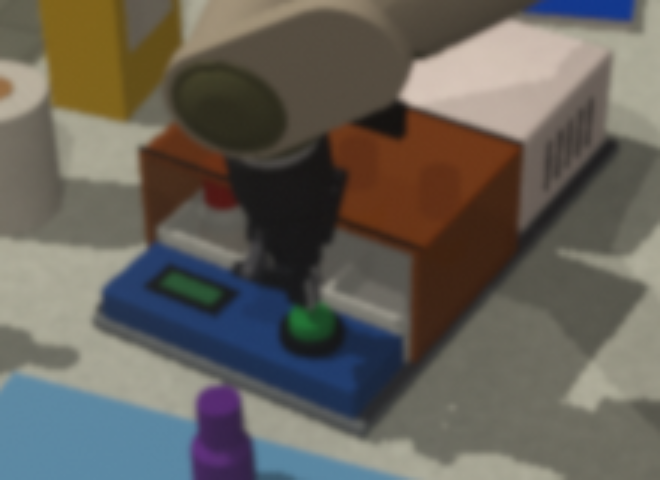

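Emit:
apply_moves(targets=[{"dx": 0.6, "dy": -0.12, "dz": 0, "ax": 0, "ay": 0, "az": 0}, {"dx": 1.2, "dy": -0.24, "dz": 0, "ax": 0, "ay": 0, "az": 0}, {"dx": 1.6, "dy": -0.32, "dz": 0, "ax": 0, "ay": 0, "az": 0}, {"dx": 1.6, "dy": -0.32, "dz": 0, "ax": 0, "ay": 0, "az": 0}])

```text
time: 33.87
tool_pos: [0.5221, 0.0785, 0.2342]
tcp_rot: [2.172, -0.413, -2.208]
contact_force: [1.5, -1.0, 5.7]
width: 0.0
```

Emit:
apply_moves(targets=[{"dx": 0.3, "dy": -0.06, "dz": 0, "ax": 0, "ay": 0, "az": 0}, {"dx": 0.3, "dy": -0.06, "dz": 0, "ax": 0, "ay": 0, "az": 0}, {"dx": 0.3, "dy": -0.06, "dz": 0, "ax": 0, "ay": 0, "az": 0}])

```text
time: 34.12
tool_pos: [0.5222, 0.0786, 0.2327]
tcp_rot: [2.173, -0.414, -2.207]
contact_force: [-1.7, -0.1, 14.2]
width: -0.0001
```

Emit:
apply_moves(targets=[{"dx": 0.2, "dy": -0.04, "dz": 0, "ax": 0, "ay": 0, "az": 0}, {"dx": 0.2, "dy": -0.04, "dz": 0, "ax": 0, "ay": 0, "az": 0}, {"dx": 0.2, "dy": -0.04, "dz": 0, "ax": 0, "ay": 0, "az": 0}])

```text
time: 34.37
tool_pos: [0.5222, 0.0788, 0.2322]
tcp_rot: [2.174, -0.414, -2.205]
contact_force: [-7.7, 1.2, 28.9]
width: 0.0001
```

Run:
```python
from g2 import *
im=imaging.read_camera("wrist");cv2.imwrite("pics/w17.png",cv2.resize(im[220:420,200:440],None,fx=3,fy=3))
cv2.imwrite("pics/side8.png",cv2.resize(imaging.read_camera("side")[180:270,270:390],None,fx=5,fy=5,interpolation=cv2.INTER_CUBIC))
print(readout.observe()["contact_force"],readout.observe()["time"])
```

```text
[-6.65550106  2.50812394 28.36550283] 34.4667
```

View pics/side8.png

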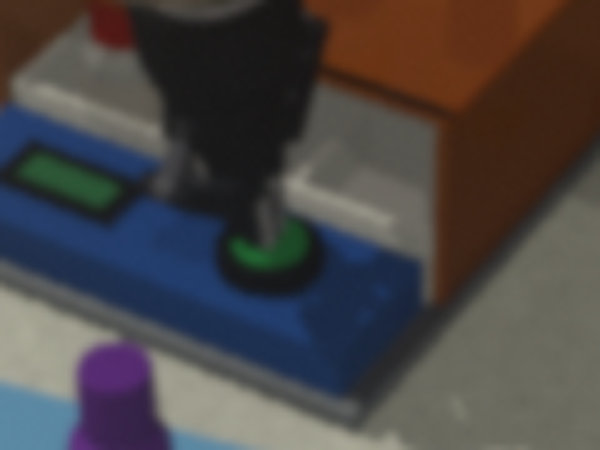

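View pics/w17.png

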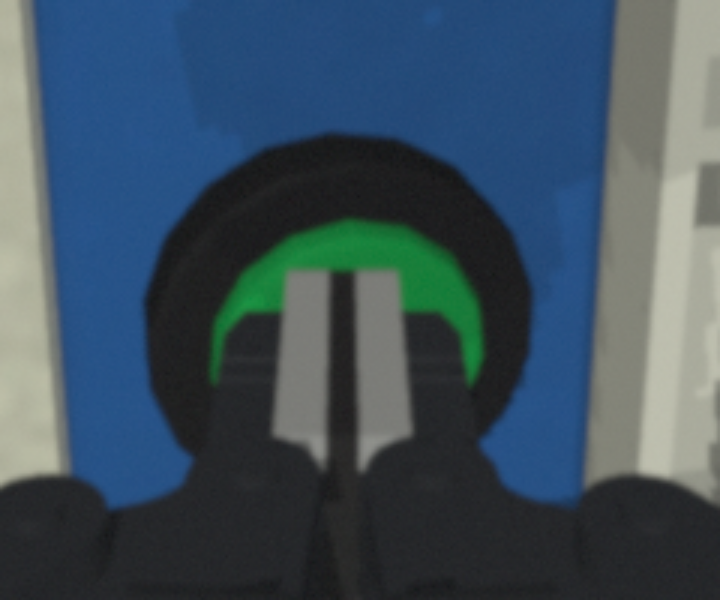

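Emit:
apply_moves(targets=[{"dx": -1.5, "dy": 0.3, "dz": 0, "ax": 0, "ay": 0, "az": 0}, {"dx": -4, "dy": 0.8, "dz": 0, "ax": 0, "ay": 0, "az": 0}, {"dx": -8, "dy": 1.6, "dz": 0, "ax": 0, "ay": 0, "az": 0}, {"dx": -12, "dy": 2.4, "dz": 0, "ax": 0, "ay": 0, "az": 0}, {"dx": -16, "dy": 3.2, "dz": 0, "ax": 0, "ay": 0, "az": 0}, {"dx": -18, "dy": 3.6, "dz": 0, "ax": 0, "ay": 0, "az": 0}, {"dx": -18, "dy": 3.6, "dz": 0, "ax": 0, "ay": 0, "az": 0}, {"dx": -18, "dy": 3.6, "dz": 0, "ax": 0, "ay": 0, "az": 0}])

```text
time: 35.13
tool_pos: [0.5216, 0.0792, 0.413]
tcp_rot: [2.172, -0.413, -2.209]
contact_force: [0.9, 0.8, -1.5]
width: -0.0001
```

Emit:
apply_moves(targets=[{"dx": 0, "dy": 0, "dz": 0, "ax": 0, "ay": 0, "az": 0}, {"dx": 0, "dy": 0, "dz": 0, "ax": 0, "ay": 0, "az": 0}])

```text
time: 35.3
tool_pos: [0.5218, 0.0791, 0.411]
tcp_rot: [2.167, -0.413, -2.213]
contact_force: [0.5, -0.3, 0.5]
width: -0.0002
```

Run:
```python
from g2 import *
P=imaging.camera_params("wrist")
im=imaging.read_camera("wrist");cv2.imwrite("pics/w18.png",im)
s=imaging.read_camera("side");cv2.imwrite("pics/side9.png",s);t=imaging.read_camera("top");cv2.imwrite("pics/top9.png",t)
for b in blobs(t,(50,120,60),(80,255,255)):print("top",b)
for b in blobs(s,(50,120,60),(80,255,255)):print("side",b)
for k in (-.045,.045):print(proj("wrist",[*mix(k,-.04),.165],P),proj("wrist",[*mix(k*2,.085),.131],P))
print(readout.observe()["contact_force"],readout.observe()["time"])
```

```text
top (array([183.1,  39.7]), [118, 8, 128, 62, 3439])
side (array([284.3, 216. ]), [277, 213, 15, 7, 44])
side (array([323.2, 226.5]), [316, 221, 16, 12, 149])
side (array([ 93.5, 316.5]), [51, 262, 91, 100, 2820])
[562.1808908  219.08126124] [343.92356838 282.12879761]
[593.92865554  55.80618498] [351.88764711 -37.58120007]
[-0.09788891 -0.36122531  0.5811789 ] 35.45
```

View pics/w18.png

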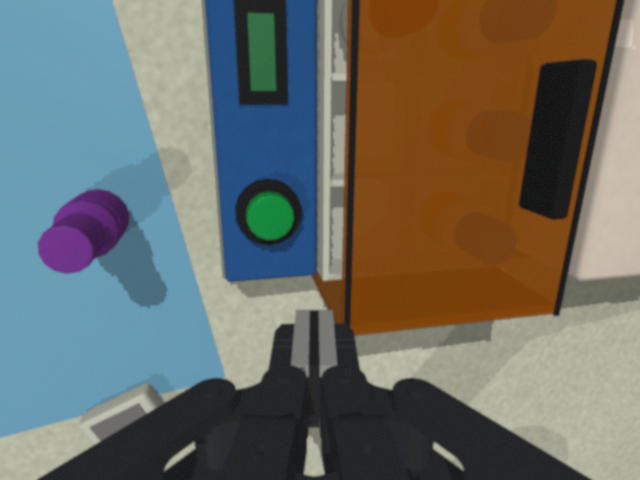

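View pics/side9.png

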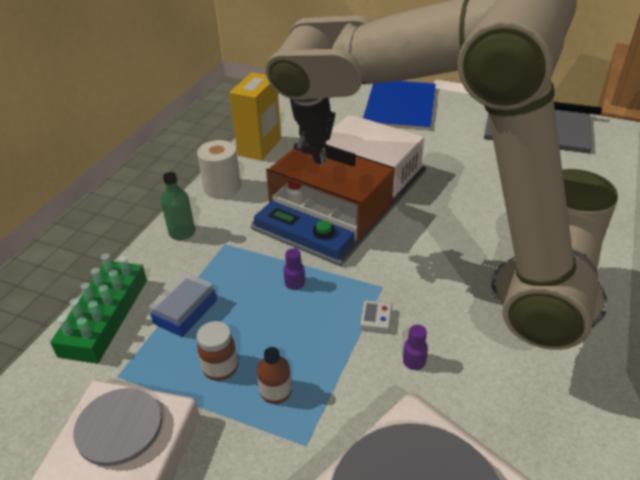

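View pics/top9.png

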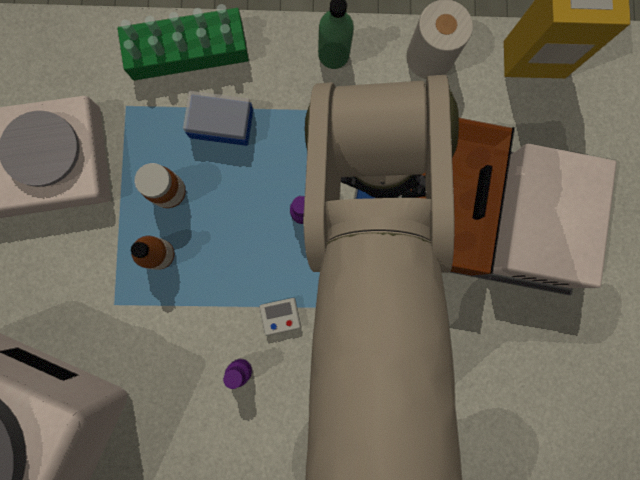

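Run:
```python
from g2 import *
for c in((513.5,127),(492,275)): print("rear edge mixer",RM.T@(onz("top",c,.131)[:2]-O))
for c in((267,184),): print("side front +x corner",RM.T@(onz("side",c,.131)[:2]-O))
for x in(-.131,.131): print("pred top",proj("top",[*mix(x,-.085),.131]),"side front",proj("side",[*mix(x,.085),.131]))
s=cv2.imread("pics/side9.png")[130:260,240:440];cv2.imwrite("pics/sc.png",cv2.resize(s,None,fx=4,fy=4,interpolation=cv2.INTER_CUBIC))
```

```text
rear edge mixer [ 0.12897071 -0.08319106]
rear edge mixer [-0.13619194 -0.08508396]
side front +x corner [0.09088751 0.12832043]
pred top [492.40839749 271.99825266] side front [358.22294243 204.166856  ]
pred top [514.67032425 126.10300551] side front [264.33867122 170.08127632]
```

View pics/sc.png

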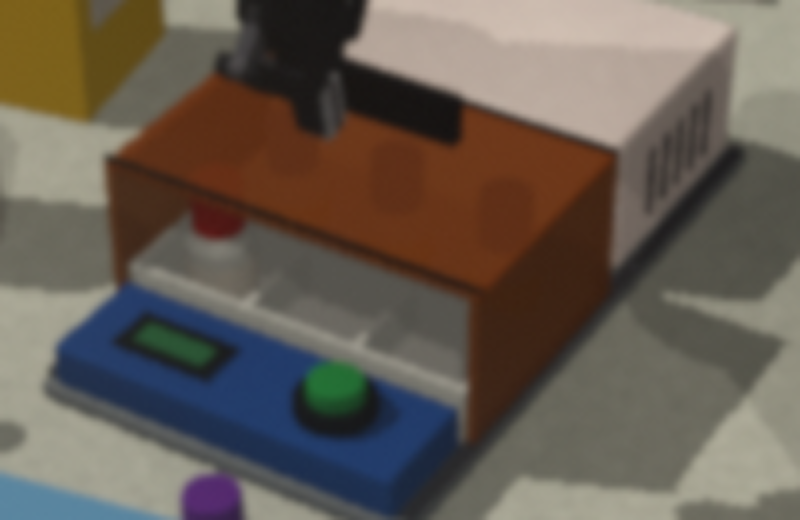

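```bash
python3 -c "
from plant import ticket; print(ticket.finish_job())"
```

```text
the job is handed in; nothing more can be done
None
```

I opened the cover to its stop and stood the four reagent bottles on the mat (three blue caps, one red) upright, each in its own cell. I then pushed the cover shut against its stop, pressed the green button down, let it spring back, and handed the job in at about 35.5 s.

**Last checks:**
- **Bottles:** before the cover closed, the side view showed all four upright in separate cells. Afterwards the caps showed in place through the cover.
- **Cover:** I pushed it against the shut stop with about 16 N. In the top view its rear edge measured y = -83 to -85 mm, against -85 mm for fully shut. In the side view the front corners lay within 4 px of where they should be.
- **Button:** it hit its end stop under about 28 N, with the fingertips inside the green disc. It came back to the same pixel position as at the start.
- **Other things:** the purple look-alikes, timer, amber bottle, jar and tip box look unmoved. I saw no bottle get knocked.

**Disagreement:** in the tilted wrist view after the press, the cover's handle and front edge were about 5–7 px off prediction, in opposite directions. I put this down to calibration error rather than a cover that wasn't fully shut.

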